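# Screen sealed laser modules for loose parts and start the bake

## Robot

A 6-joint arm with a two-finger parallel gripper is mounted at the origin on the work surface. World frame = base frame: x ahead of the robot, y to its left, z up, the work surface at z = 0. Lengths are in m, angles in rad, forces in N, time in s.
With the tool pointing down it reaches from about 0.35 to 0.925 m from the base axis. Payload 6.4 kg.
Tool frame: the origin (TCP) lies on the centre line of the jaws, within the pads' length; the fingertips stand 8 mm ahead of it and the grasp point (between the pads) lies 11 mm behind it; z points along the fingers, y is the line along which they close (so a half turn about z gives the same grasp; the last joint's range is limited). The gripper opens to 94 mm and grips with 3 to 60 N. Pads are 16 mm wide; open, the fingers measure 119 mm over their backs; the gripper's body (75 mm by 177 mm) begins 78 mm behind the grasp point.
Start: joints at [-1.412, 0.245, 1.558, -0, 1.339, -0.174], TCP at [0.212, -0.614, 0.213] pointing down, gripper open.
Joint ranges: [-3.13, 3.13], [-1.02, 2.26], [0.13, 2.54], [-0.95, 4.09], [0.21, 2.88], [-2.74, 2.74]. Speed limits (rad/s): [2.57, 2.57, 3.14, 3.14, 3.14, 3.14].

## Interface

Orientations are given as a unit quaternion [x, y, z, w].
In Python, from rig import env gives the robot as it stands. The module is installed in compiled form; this text tells all that it offers.
- The arm moves only by the tool carry_out, never from a script. Its argument "rows" is a list of rows, each an object with "twist": the turn, a rotation vector about the tool's x, y, z in degrees, a list of three; "dp": the shift along the tool's x, y, z in cm, a list of three; "hand": the opening in per cent of the stroke, from 0 (shut) to 100 (fully open). In form: [{"twist": [rx, ry, rz], "dp": [dx, dy, dz], "hand": hand}, ...]. A call has 1 to 10 rows; each row is the pose to reach, as a shift and turn from the pose commanded when the call began, along the tool's axes at that moment; what a row does not reach only later rows make up. A row lasts 1/12 s, in which the tool goes at most 41.7 mm and 7.16 degrees, less where a joint would pass 70% of its speed; a pose out of reach is approached as far as the arm can. A call with a gripper value outside its range is refused whole. The fingers move at their own pace and stop on an object; "squeeze" is the grip in N (left out, the last holds). Time passes only in rows, so rows that repeat a pose let the fingers close. It gives the time, the measured TCP pose, the force, the opening and the grip force at its end, in the units of the state.
- env.observe(): the state, without advancing time (a new reading comes with each control period).
- env.grab_frame(name): name is "side" or "top" or "wrist"; returns a dict with "image" (400x640x3 uint8, red, green, blue), "fx", "fy", "cx", "cy" (pixels), "k1" (the pictures are not rectified: a ray, as slopes to the right and down, at radius r is drawn at 1 + k1 r^2 times it, then the intrinsics apply), "rvec" (rotation vector, rad) and "tvec" (3), from world to camera coordinates, as OpenCV has them. Camera axes: x right, y down, z forward; pixel columns grow to the right and rows downward; lengths in m; the calibration is good to about 2 mm. A picture is of the moment at which its call begins. There is no depth.
- env.close_job(): hands the job in; it is judged then, once.
Trained networks look in a picture, given as the dict that the camera call returned (one of the last four; its "shot" number tells which), for a name from the list of things; names that differ only in an ending like _2 or _b are one class to them, and where a whole thing is asked for, a point or a joint stands for the part that bears it (a point fixed in the world has none). Each returns a list of dicts, best first, with "score" (0 to 1); they miss things now and then, are a little off and sometimes report something else, mostly with a low value. They report only what shows in the picture. A call takes as long as a camera call.
- env.boxes_of(picture, label): "extent" ([left, top, width, height] in pixels, round what is visible of it).
- env.outline_of(picture, label): "pixels" (400x640 bool, what is visible of it) and "extent" ([left, top, width, height] in pixels, round what is visible of it).
- env.pinpoint(picture, label): "position" ([row, column] in pixels: a listed point, or the origin of a listed thing).
The state is a dict: "clock": time; "joint_pos": joint angles; "dq": joint speeds; "effort": joint torques, N m; "ee_pos": TCP position; "eef_rot": TCP orientation; "force": force on the tool from outside, world axes, zero at the start; "wrist_torque": the same for the moment, N m; "grip_width": finger opening in m; "gripper_force": force on a finger pad.
Only numpy, scipy, OpenCV 4.12 (cv2) and the standard library are available. Lean on these libraries where they do the work, as an engineer would, in place of code of your own. Each camera call takes 0.05 s, during which the arm holds its last target. There are 200 camera calls.

## Task

The laser modules on the dark mat go on to be baked, but in some the heat spreader inside has come loose, which you can feel shift when you tilt the closed module lengthwise one way and then the other. Put every loose one into the black reject tray and lay every sound one on its base on the cold hot plate, each directly on the plate. Only when all are sorted, turn the heater's dial until its white pointer stands at the steel set-point rider on the scale; leave the wafer box, bottle, tweezers and glass dish where they are.

Things in the scene. Friction and masses are not known exactly. Their poses are not given: they have to be found in the camera images.
- module_a_mid (a point): sealed laser-diode module, aluminium box 108 x 44 x 33 mm on a 5 mm base flange 124 x 44 mm, lid screwed on top, brass stub at the +x end, pins at -x. This point is its centre, 16.5 mm above the underside; x along its length, y across its flat sides (44 mm apart), z up through the lid. 0.35 kg, half of it a copper heat spreader inside. None if absent.
- module_b_mid (a point): another module like module_a. In a loose one (any of a to f) the 0.17 kg spreader slides along the length, 58 mm from end to end, once tilted over 20 degrees lengthwise (30 is plenty), and stays at that end when level again: the balance point then lies up to 14 mm to that side, some 0.05 N m (0.1 N m from one end to the other). None if absent.
- module_c_mid (a point): another module like module_a. In a sound one (any of a to f) a clip inside holds the spreader, often a little off the middle, so that its balance is off centre but shifts by under 1 mm. Nothing outside shows which is which, and how many there are of each varies, none or all included. None if absent.
- module_d_mid (a point): another module like module_a. How far the clip inside a module has crept sideways, which no sensor reads, is its joint clip_a to clip_f: up to 19.7 mm it still holds the spreader, beyond that the spreader is loose. None if absent.
- module_e_mid (a point): another module like module_a, sound or rattling. None if absent.
- module_f_mid (a point): another module like module_a, sound or rattling. None if absent.
- mat: dark ESD mat, 300 x 270 x 3 mm, fixed to the bench, where the incoming modules lie lid up; origin at the centre of its underside.
- hotplate: fixed low hot plate, white housing with a flat bare aluminium top 160 mm (its x) by 290 mm (its y), top surface 40 mm above the origin, which is the centre of its underside; cold at present; no rim.
- tray: fixed open black reject tray, outside 160 mm (its x) by 260 mm (its y), walls 5 mm thick and 36 mm high, floor 5 mm above the origin, which is the centre of its underside.
- controller: the heater's grey controller box, fixed, 140 x 150 mm and 55 mm high, with the dial and its white round scale on the middle of its flat top; origin at the centre of its underside.
- dial_grip (a point): on the upright axis of the heater's dial, half-way up its round black knob (44 mm diameter, side from 13 mm below to 13 mm above this point; under it a 54 mm skirt 6 mm thick on the scale, 19 mm below this point). The dial turns endlessly either way against friction (0.05 N m) and stays where it is left.
- dial_pointer (a point): tip of the dial's white pointer nib, 38 mm from the dial's axis and 16 mm below dial_grip; turns with the dial. A white line on the knob's top points the same way.
- set_mark (a point): the point of the steel set-point rider clipped on the edge of the white scale round the dial, taken at 38 mm from the dial's axis, level with dial_pointer: the two points coincide when the dial is set. The scale has a division every 15 degrees. The rider does not move and stands under 6 mm above the scale.
- waferbox: bystander: round wafer box, 116 mm diameter, 32 mm high, loose; origin at the centre of its underside.
- washbottle: bystander: white bottle, 64 mm diameter, 130 mm high, loose; origin at the centre of its underside.
- tweezers: bystander: steel tweezers lying flat, about 135 mm long along x, 7 mm high, loose; origin under the middle.
- dish: bystander: covered glass dish, 94 mm diameter, 16 mm high, loose; origin at the centre of its underside.

How it is judged:
By the outcome, as a careful person would: the job done as asked, in the order asked, and still so for the second after the job is handed in, with the robot touching nothing.
Of module_a, module_b, module_c, module_d, module_e, module_f only 3 to 4 are there at a start; the rules pass over those that are not, and their reading is None.
At some moment in a run one of module_a, module_b, module_c, module_d, module_e, module_f may be knocked a few centimetres aside while the robot is not near it.
Once in a run the grip may slacken for a moment while it holds something.
It also fails if it takes over 210 s, if anything falls off the work surface, if the arm or the gripper's body presses on something with over 40 N, if the wrist force passes 120 N, or if a joint passes its speed limit or range.

## Working session

There is one attempt and no reset: what is moved stays moved. The work goes in short steps, Python scripts to look and compute and a tool call to move; the robot and the scene stay as the last step left them, time stands still between calls to the robot, and variables do not carry over. Pictures are saved under pics/ and viewed, at most 14 in all, crops included, and the job is handed in when it is done.

Besides the shell and the picture viewer there is one more tool, called in YAML: its name, and indented under it one key for each argument. carry_out: Moves the arm, as the interface text tells. Its arguments: {"type":"object","properties":{"rows":{"type":"array","items":{"type":"object","properties":{"twist":{"type":"array","items":{"type":"number"}},"dp":{"type":"array","items":{"type":"number"}},"hand":{"type":"number"}}}},"squeeze":{"type":"number"}},"required":["rows"]}

```bash
mkdir -p pics; cat > h.py <<'E'
import numpy as np, cv2
from scipy.spatial.transform import Rotation as R
from rig import env
def ray(p,rc):
    r,c=rc; d=np.array([(c-p['cx'])/p['fx'],(r-p['cy'])/p['fy']]); u=d.copy()
    for _ in range(20): u=d/(1+p['k1']*(u@u))
    M=cv2.Rodrigues(np.array(p['rvec'],float))[0]; t=np.array(p['tvec'],float).ravel()
    return -M.T@t, M.T@np.array([u[0],u[1],1])
def at(p,rc,z):
    o,d=ray(p,rc); return o+d*(z-o[2])/d[2]
def proj(p,X):
    M=cv2.Rodrigues(np.array(p['rvec'],float))[0]; q=M@np.array(X)+np.array(p['tvec'],float).ravel()
    u=q[:2]/q[2]; u=u*(1+p['k1']*(u@u)); return np.array([p['fy']*u[1]+p['cy'],p['fx']*u[0]+p['cx']])
def save(p,n): cv2.imwrite('pics/'+n,p['image'][:,:,::-1])
def rect(p,o,z):
    "mask -> world rect at height z"
    cs=cv2.findContours(o['pixels'].astype(np.uint8),cv2.RETR_EXTERNAL,cv2.CHAIN_APPROX_NONE)[0]
    c=max(cs,key=cv2.contourArea)[:,0,:]
    w=np.array([at(p,(y,x),z)[:2] for x,y in c])*1000
    return cv2.minAreaRect(w.astype(np.float32))
def st():
    s=env.observe(); print('t',s['clock'],'p',np.round(s['ee_pos'],4),'yaw axes x',np.round(R.from_quat(s['eef_rot']).as_matrix()[:,0],3),'z',np.round(R.from_quat(s['eef_rot']).as_matrix()[:,2],3),'F',np.round(s['force'],2),'T',np.round(s['wrist_torque'],3),'w',s['grip_width'],s['gripper_force'],'q',np.round(s['joint_pos'],2)); return s
E
python3 - <<'E'
from h import *
np.set_printoptions(suppress=True,precision=4)
st()
for n in('top','side'):
    p=env.grab_frame(n); save(p,n+'0.png'); print(n,p['fx'],p['k1'],ray(p,(200,320)))
    for l,z in(('module_a_mid',.0195),('hotplate',0),('tray',0),('controller',0),('dial_grip',.080),('dial_pointer',.064),('set_mark',.064),('waferbox',0),('washbottle',0),('tweezers',0),('dish',0),('mat',0)):
        for d in env.pinpoint(p,l)[:6]:
            if d['score']>.2: print(l,round(d['score'],2),np.round(d['position'],1),at(p,d['position'],z))
    if n=='top':
        for d in env.outline_of(p,'module_a_mid')[:6]: print(d['score'],d['extent'],rect(p,d,.02))
        for l in ('hotplate','tray','controller'):
            for d in env.outline_of(p,l)[:1]: print(l,d['score'],d['extent'],rect(p,d,.04))
E
```

```text
t 0.0 p [ 0.2123 -0.6138  0.2124] yaw axes x [0.945 0.327 0.   ] z [-0.     0.002 -1.   ] F [ 0.28 -0.39 -0.15] T [ 0.025  0.023 -0.025] w 0.09402298109050192 0.0 q [-1.41  0.25  1.56 -0.    1.34 -0.17]
top 401.4083198135907 -0.04848410250781523 (array([ 0.4855, -0.0212,  1.1079]), array([ 0.0861,  0.0118, -0.9963]))
hotplate 0.88 [252.9 424.5] [ 0.4293 -0.2902  0.    ]
tray 0.75 [256.8 203.4] [0.4315 0.3177 0.    ]
controller 0.57 [182.7 414.3] [ 0.623  -0.2709  0.    ]
dial_grip 0.85 [177.  427.3] [ 0.6271 -0.2871  0.08  ]
dial_pointer 0.64 [168.7 416.2] [ 0.652  -0.2632  0.064 ]
dial_pointer 0.58 [195.  424.4] [ 0.5822 -0.2814  0.064 ]
set_mark 0.53 [194.6 422.9] [ 0.5833 -0.2775  0.064 ]
waferbox 0.72 [184. 224.] [0.6327 0.2599 0.    ]
washbottle 0.82 [190.  159.4] [0.6205 0.4444 0.    ]
tweezers 0.69 [133.3 297. ] [0.7717 0.0524 0.    ]
dish 0.92 [185.8 487.7] [ 0.6094 -0.4751  0.    ]
mat 0.71 [206.  315.3] [0.5649 0.0053 0.    ]
hotplate 0.83 [373.1, 221.8, 115.0, 63.3] ((433.1011047363281, -297.39764404296875), (296.07220458984375, 162.61407470703125), 89.65180206298828)
tray
[... 275 characters left out ...]
654)
side 466.8926416658925 -0.09463184404151335 (array([0.2275, 0.861 , 1.1859]), array([ 0.2627, -0.6058, -0.7511]))
hotplate 0.64 [177.7 397.3] [ 0.4327 -0.2998  0.    ]
tray 0.79 [328.  333.7] [ 0.4224  0.319  -0.    ]
controller 0.94 [164.3 343.8] [ 0.6312 -0.2878  0.    ]
dial_grip 0.69 [147.3 349. ] [ 0.6183 -0.2968  0.08  ]
dial_pointer 0.53 [153.1 333.3] [ 0.6638 -0.2636  0.064 ]
dial_pointer 0.37 [195.1 319.6] [ 0.6294 -0.0627  0.064 ]
waferbox 0.92 [285.2 282.1] [0.6126 0.2532 0.    ]
washbottle 0.56 [342.7 247.2] [0.6197 0.4521 0.    ]
tweezers 0.64 [217.2 263.2] [0.7838 0.0471 0.    ]
dish 0.81 [137.1 369.3] [ 0.5956 -0.4658  0.    ]
mat 0.81 [229.3 330.2] [0.5626 0.0064 0.    ]
```

```bash
python3 - <<'E'
from h import *
np.set_printoptions(suppress=True,precision=4)
p=env.grab_frame('top')
for k in 'abcdef':
    l=f'module_{k}_mid'
    for d in env.pinpoint(p,l)[:6]: print(l,round(d['score'],2),np.round(d['position'],1),at(p,d['position'],.0195))
    for d in env.outline_of(p,l)[:6]: print('  o',round(d['score'],2),d['extent'],rect(p,d,.02))
cv2.imwrite('pics/t1.png',cv2.resize(p['image'][120:300,140:540,::-1],None,fx=2,fy=2,interpolation=cv2.INTER_CUBIC))
E
```

```text
module_b_mid 0.57 [182.2 348.8] [ 0.6264 -0.0881  0.0195]
  o 0.88 [340.6, 160.2, 18.8, 45.0] ((627.14599609375, -87.23553466796875), (121.05994415283203, 45.3726806640625), 3.1419687271118164)
module_c_mid 0.43 [186.5 226.6] [0.623  0.2477 0.0195]
module_c_mid 0.43 [184.4 487.3] [ 0.6111 -0.4662  0.0195]
module_d_mid 0.65 [229.2 282.5] [0.5026 0.0951 0.0195]
module_d_mid 0.43 [233.2 350.4] [ 0.4877 -0.0882  0.0195]
  o 0.85 [269.4, 207.0, 21.0, 45.8] ((495.94537353515625, 100.26435852050781), (47.24521255493164, 122.32389831542969), 82.67237854003906)
module_e_mid 0.9 [182.4 281.5] [0.6305 0.096  0.0195]
  o 0.93 [273.5, 161.2, 20.1, 42.2] ((638.9170532226562, 93.57474517822266), (46.29466247558594, 120.98555755615234), 84.54966735839844)
  o 0.25 [131.9, 175.8, 34.2, 27.5] ((627.6914672851562, 470.5509033203125), (103.88228607177734, 66.7332763671875), 79.44702911376953)
module_f_mid 0.82 [234.6 347.2] [ 0.4842 -0.0795  0.0195]
  o 0.93 [339.7, 208.9, 16.3, 49.0] ((492.8885498046875, -81.57515716552734), (46.56596755981445, 126.21821594238281), 83.69950103759766)
```

View pics/t1.png

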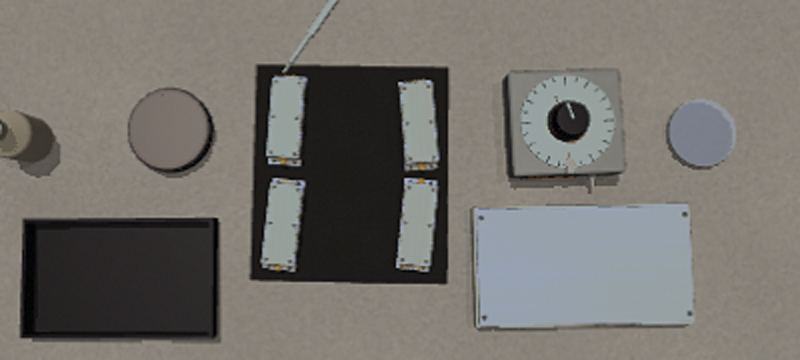

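carry_out:
  rows:
    - {"twist":[0,0,7],"dp":[3.5,-3.4,0],"hand":100}
    - {"twist":[0,0,14],"dp":[7,-6.7,0],"hand":100}
    - {"twist":[0,0,19.1],"dp":[11,-10.5,0],"hand":100}
    - {"twist":[0,0,19.1],"dp":[15,-14.2,0],"hand":100}
    - {"twist":[0,0,19.1],"dp":[18.5,-17.6,0],"hand":100}
    - {"twist":[0,0,19.1],"dp":[22,-20.9,0],"hand":100}
    - {"twist":[0,0,19.1],"dp":[22,-20.9,0],"hand":100}
    - {"twist":[0,0,19.1],"dp":[22,-20.9,0],"hand":100}

```text
clock: 2.82
ee_pos: [0.3536, -0.3408, 0.2134]
eef_rot: [1.0, 0.002, 0.0, -0.001]
force: [-0.1, -0.7, 0.6]
grip_width: 0.0942
gripper_force: 0.0
```

carry_out:
  rows:
    - {"twist":[0,0,0],"dp":[13.7,-26.3,0],"hand":100}
    - {"twist":[0,0,0],"dp":[13.7,-26.3,0],"hand":100}
    - {"twist":[0,0,0],"dp":[13.7,-26.3,0],"hand":100}
    - {"twist":[0,0,0],"dp":[13.7,-26.3,0],"hand":100}
    - {"twist":[0,0,0],"dp":[13.7,-26.3,0],"hand":100}
    - {"twist":[0,0,0],"dp":[13.7,-26.3,0],"hand":100}
    - {"twist":[0,0,0],"dp":[13.7,-26.3,0],"hand":100}
    - {"twist":[0,0,0],"dp":[13.7,-26.3,0],"hand":100}
    - {"twist":[0,0,0],"dp":[13.7,-26.3,0],"hand":100}
    - {"twist":[0,0,0],"dp":[13.7,-26.3,0],"hand":100}

```text
clock: 3.65
ee_pos: [0.4891, -0.0824, 0.2134]
eef_rot: [1.0, 0.0, -0.0, 0.0]
force: [0.2, -0.1, 0.3]
grip_width: 0.0939
gripper_force: 0.0
```

```bash
cat > look.py <<'E'
import sys
from h import *
np.set_printoptions(suppress=True,precision=4)
s=st(); p=env.grab_frame('wrist'); z=float(sys.argv[1]) if len(sys.argv)>1 else .003
for l in ['module_b_mid'] if len(sys.argv)<3 else sys.argv[2:]:
    for k in 'bdef':
        l=f'module_{k}_mid'
        for d in env.pinpoint(p,l)[:6]:
            if d['score']>.3: print(k,round(d['score'],2),np.round(d['position']),at(p,d['position'],z+.0165))
        for d in env.outline_of(p,l)[:6]:
            if d['score']>.3: print('  o',k,round(d['score'],2),d['extent'],np.round(np.hstack(rect(p,d,z+.03)),1))
save(p,f"w{s['clock']:.1f}.png")
E
python3 look.py; ls pics
```

```text
t 3.65 p [ 0.4891 -0.0824  0.2134] yaw axes x [ 1.  0. -0.] z [-0.    -0.001 -1.   ] F [ 0.19 -0.1   0.31] T [0.028 0.012 0.018] w 0.09392464356745898 0.0 q [-0.4  -0.12  1.94 -0.    1.32  1.18]
b 0.58 [ 58. 333.] [ 0.6281 -0.0928  0.0195]
b 0.31 [66. 60.] [0.626  0.2297 0.0195]
  o b 0.84 [309.4, 0.0, 42.1, 115.1] [623.8 -90.8 119.8  45.1   2.9]
d 0.77 [173. 179.] [0.4963 0.0987 0.0195]
d 0.73 [ 22. 512.] [ 0.6692 -0.2943  0.0195]
  o d 0.76 [158.2, 122.3, 47.9, 100.0] [498.5  90.4  56.  122.4  81.9]
e 0.79 [ 53. 176.] [0.6359 0.0872 0.0195]
e 0.64 [172. 181.] [0.4977 0.0969 0.0195]
  o e 0.7 [147.1, 0.0, 55.3, 108.0] [632.1  84.7  57.5 112.2  84.7]
f 0.57 [177. 324.] [ 0.4914 -0.0822  0.0195]
  o f 0.96 [304.9, 123.6, 49.8, 99.5] [494.  -84.6  44.1 118.3  82.8]
side0.png
t1.png
top0.png
w3.6.png
```

View pics/w3.6.png

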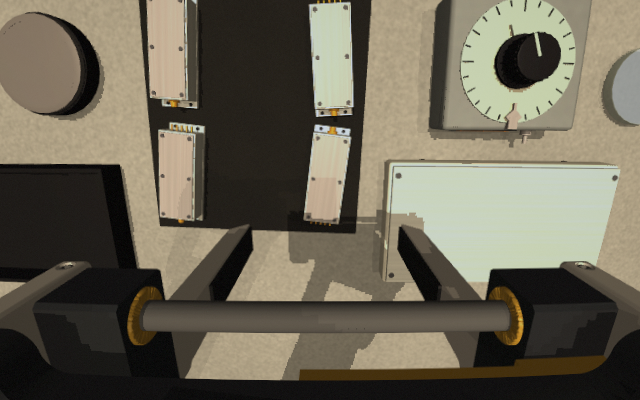

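carry_out:
  rows:
    - {"twist":[0,0,7],"dp":[0.2,0,4],"hand":100}
    - {"twist":[0,0,7],"dp":[0.2,0,8],"hand":100}
    - {"twist":[0,0,7],"dp":[0.2,0,12],"hand":100}
    - {"twist":[0,0,7],"dp":[0.2,0,15],"hand":100}
    - {"twist":[0,0,7],"dp":[0.2,0,17.5],"hand":100}
    - {"twist":[0,0,7],"dp":[0.2,0,19.2],"hand":100}
    - {"twist":[0,0,7],"dp":[0.2,0,19.8],"hand":100}
    - {"twist":[0,0,7],"dp":[0.2,0,19.8],"hand":70}
    - {"twist":[0,0,7],"dp":[0.2,0,19.8],"hand":0}
    - {"twist":[0,0,7],"dp":[0.2,0,19.8],"hand":0}
  squeeze: 40

```text
clock: 4.93
ee_pos: [0.4924, -0.0826, 0.017]
eef_rot: [0.998, -0.061, 0.001, 0.0]
force: [0.1, -1.1, 0.3]
grip_width: 0.0771
gripper_force: 0.0
```

carry_out:
  rows:
    - {"twist":[0,0,0],"dp":[0,0,0],"hand":0}
    - {"twist":[0,0,0],"dp":[0,0,0],"hand":0}
    - {"twist":[0,0,0],"dp":[0,0,0],"hand":0}
    - {"twist":[0,0,0],"dp":[0,0,0],"hand":0}
    - {"twist":[0,0,0],"dp":[0,0,0],"hand":0}
    - {"twist":[0,0,0],"dp":[0,0,0],"hand":0}

```text
clock: 5.43
ee_pos: [0.4914, -0.0824, 0.0158]
eef_rot: [0.998, -0.061, 0.0, 0.0]
force: [-1.8, -1.1, 1.4]
grip_width: 0.0437
gripper_force: 40.0
```

carry_out:
  rows:
    - {"twist":[0,0,0],"dp":[0,0,-1],"hand":0}
    - {"twist":[0,0,0],"dp":[0,0,-3],"hand":0}
    - {"twist":[0,0,0],"dp":[0,0,-6],"hand":0}
    - {"twist":[0,0,0],"dp":[0,0,-9],"hand":0}
    - {"twist":[0,0,0],"dp":[0,0,-10],"hand":0}
    - {"twist":[0,0,0],"dp":[0,0,-10],"hand":0}

```text
clock: 5.93
ee_pos: [0.493, -0.0826, 0.1183]
eef_rot: [0.998, -0.061, 0.003, 0.001]
force: [-0.2, -0.0, -3.3]
grip_width: 0.0436
gripper_force: 40.0
```

carry_out:
  rows:
    - {"twist":[0,5,0],"dp":[0,0,0],"hand":0}
    - {"twist":[0,12,0],"dp":[0,0,0],"hand":0}
    - {"twist":[0,19,0],"dp":[0,0,0],"hand":0}
    - {"twist":[0,26,0],"dp":[0,0,0],"hand":0}
    - {"twist":[0,32,0],"dp":[0,0,0],"hand":0}
    - {"twist":[0,35,0],"dp":[0,0,0],"hand":0}
    - {"twist":[0,35,0],"dp":[0,0,0],"hand":0}
    - {"twist":[0,35,0],"dp":[0,0,0],"hand":0}
    - {"twist":[0,35,0],"dp":[0,0,0],"hand":0}
    - {"twist":[0,35,0],"dp":[0,0,0],"hand":0}

```text
clock: 6.77
ee_pos: [0.4918, -0.0822, 0.1157]
eef_rot: [0.952, -0.058, 0.3, 0.018]
force: [0.4, 0.0, -3.6]
grip_width: 0.0436
gripper_force: 40.0
```

carry_out:
  rows:
    - {"twist":[0,-6,0],"dp":[0,0,0],"hand":0}
    - {"twist":[0,-13,0],"dp":[0,0,0],"hand":0}
    - {"twist":[0,-20,0],"dp":[0,0,0],"hand":0}
    - {"twist":[0,-27,0],"dp":[0,0,0],"hand":0}
    - {"twist":[0,-33,0],"dp":[0,0,0],"hand":0}
    - {"twist":[0,-35,0],"dp":[0,0,0],"hand":0}
    - {"twist":[0,-35,0],"dp":[0,0,0],"hand":0}
    - {"twist":[0,-35,0],"dp":[0,0,0],"hand":0}
    - {"twist":[0,-35,0],"dp":[0,0,0],"hand":0}
    - {"twist":[0,-35,0],"dp":[0,0,0],"hand":0}

```text
clock: 7.6
ee_pos: [0.4906, -0.0818, 0.1152]
eef_rot: [0.998, -0.061, 0.0, -0.0]
force: [0.6, 0.4, -2.9]
grip_width: 0.0438
gripper_force: 40.0
```

```bash
python3 -c "
from h import *
s=st();print(R.from_quat(s['eef_rot']).inv().apply(s['wrist_torque']))"
```

```text
t 7.6 p [ 0.4906 -0.0818  0.1152] yaw axes x [ 0.992 -0.123  0.   ] z [ 0.  0. -1.] F [ 0.57  0.42 -2.91] T [ 0.045 -0.008  0.028] w 0.04377616514787252 39.998643435537815 q [-0.39  0.    2.02  0.    1.12  1.3 ]
[ 0.04608701  0.00249181 -0.02838036]
```

```bash
cat > tq.py <<'E'
from h import *
a=[]
for i in range(6):
    s=env.observe(); a.append(np.r_[R.from_quat(s['eef_rot']).inv().apply(s['wrist_torque']),s['force']]); 
    if i<5: env.grab_frame('wrist')
a=np.array(a); print('Ttool/F mean',a.mean(0).round(4),'sd',a.std(0).round(3),s['clock'],s['grip_width'],s['gripper_force'],np.round(s['ee_pos'],4))
E
python3 tq.py
```

```text
Ttool/F mean [ 2.370e-02 -2.360e-02 -2.900e-03  2.756e-01  7.570e-02 -3.733e+00] sd [0.022 0.026 0.03  0.236 0.323 0.468] 7.85 0.043783089582634445 39.99861879274249 [ 0.4909 -0.082   0.1156]
```

carry_out:
  rows:
    - {"twist":[0,-5,0],"dp":[0,0,0],"hand":0}
    - {"twist":[0,-12,0],"dp":[0,0,0],"hand":0}
    - {"twist":[0,-19,0],"dp":[0,0,0],"hand":0}
    - {"twist":[0,-26,0],"dp":[0,0,0],"hand":0}
    - {"twist":[0,-32,0],"dp":[0,0,0],"hand":0}
    - {"twist":[0,-35,0],"dp":[0,0,0],"hand":0}
    - {"twist":[0,-35,0],"dp":[0,0,0],"hand":0}
    - {"twist":[0,-35,0],"dp":[0,0,0],"hand":0}
    - {"twist":[0,-35,0],"dp":[0,0,0],"hand":0}
    - {"twist":[0,-35,0],"dp":[0,0,0],"hand":0}

```text
clock: 8.68
ee_pos: [0.491, -0.082, 0.1161]
eef_rot: [0.952, -0.059, -0.299, -0.018]
force: [0.5, 1.3, -2.8]
grip_width: 0.0436
gripper_force: 40.0
```

carry_out:
  rows:
    - {"twist":[0,6,0],"dp":[0,0,0],"hand":0}
    - {"twist":[0,13,0],"dp":[0,0,0],"hand":0}
    - {"twist":[0,20,0],"dp":[0,0,0],"hand":0}
    - {"twist":[0,27,0],"dp":[0,0,0],"hand":0}
    - {"twist":[0,33,0],"dp":[0,0,0],"hand":0}
    - {"twist":[0,35,0],"dp":[0,0,0],"hand":0}
    - {"twist":[0,35,0],"dp":[0,0,0],"hand":0}
    - {"twist":[0,35,0],"dp":[0,0,0],"hand":0}
    - {"twist":[0,35,0],"dp":[0,0,0],"hand":0}
    - {"twist":[0,35,0],"dp":[0,0,0],"hand":0}

```text
clock: 9.52
ee_pos: [0.4917, -0.0822, 0.1157]
eef_rot: [0.998, -0.061, -0.0, 0.0]
force: [-0.1, -0.1, -3.6]
grip_width: 0.0435
gripper_force: 40.0
```

```bash
python3 tq.py; python3 - <<'E'
from h import *
p=env.grab_frame('wrist'); save(p,'held_f.png')
E
```

```text
Ttool/F mean [ 0.0287 -0.0297 -0.015   0.2384  0.139  -3.5252] sd [0.014 0.029 0.023 0.446 0.399 0.497] 9.7667 0.04366896934325209 39.9999616574496 [ 0.4913 -0.082   0.1152]
```

carry_out:
  rows:
    - {"twist":[0,0,-2],"dp":[-0.2,3,0],"hand":0}
    - {"twist":[0,0,-5],"dp":[-0.4,7,0],"hand":0}
    - {"twist":[0,0,-7],"dp":[-0.7,11,0],"hand":0}
    - {"twist":[0,0,-7],"dp":[-1,15,0],"hand":0}
    - {"twist":[0,0,-7],"dp":[-1.2,19,0],"hand":0}
    - {"twist":[0,0,-7],"dp":[-1.5,23,0],"hand":0}
    - {"twist":[0,0,-7],"dp":[-1.7,27,0],"hand":0}
    - {"twist":[0,0,-7],"dp":[-2,30.5,0],"hand":0}
    - {"twist":[0,0,-7],"dp":[-2.05,32.2,0],"hand":0}
    - {"twist":[0,0,-7],"dp":[-2.05,32.2,0],"hand":0}

```text
clock: 10.65
ee_pos: [0.4307, -0.4027, 0.1156]
eef_rot: [1.0, -0.002, 0.0, 0.001]
force: [-0.3, 0.4, -3.3]
grip_width: 0.0438
gripper_force: 40.0
```

carry_out:
  rows:
    - {"twist":[0,0,0],"dp":[0,0,2],"hand":0}
    - {"twist":[0,0,0],"dp":[0,0,4.5],"hand":0}
    - {"twist":[0,0,0],"dp":[0,0,5.5],"hand":0}
    - {"twist":[0,0,0],"dp":[0,0,5.9],"hand":0}
    - {"twist":[0,0,0],"dp":[0,0,6.1],"hand":0}
    - {"twist":[0,0,0],"dp":[0,0,6.1],"hand":0}
    - {"twist":[0,0,0],"dp":[0,0,6.1],"hand":0}

```text
clock: 11.23
ee_pos: [0.4322, -0.3996, 0.0558]
eef_rot: [1.0, -0.0, 0.001, 0.001]
force: [-0.2, 0.4, -4.0]
grip_width: 0.0439
gripper_force: 40.0
```

carry_out:
  rows:
    - {"twist":[0,0,0],"dp":[0,0,0.1],"hand":0}
    - {"twist":[0,0,0],"dp":[0,0,0.2],"hand":0}
    - {"twist":[0,0,0],"dp":[0,0,0.25],"hand":0}
    - {"twist":[0,0,0],"dp":[0,0,0.25],"hand":50}
    - {"twist":[0,0,0],"dp":[0,0,0.25],"hand":70}
    - {"twist":[0,0,0],"dp":[0,0,0.25],"hand":70}
    - {"twist":[0,0,0],"dp":[0,0,0.25],"hand":70}
    - {"twist":[0,0,0],"dp":[0,0,-2],"hand":70}
    - {"twist":[0,0,0],"dp":[0,0,-6],"hand":100}
    - {"twist":[0,0,0],"dp":[0,0,-10],"hand":100}

```text
clock: 12.07
ee_pos: [0.4305, -0.398, 0.1541]
eef_rot: [1.0, -0.0, -0.001, -0.002]
force: [0.4, -0.9, -0.0]
grip_width: 0.0756
gripper_force: 0.0
```

carry_out:
  rows:
    - {"twist":[0,0,0],"dp":[0,0,-4],"hand":100}
    - {"twist":[0,0,0],"dp":[1.7,-3,-6],"hand":100}
    - {"twist":[0,0,0],"dp":[17,-31,-6],"hand":100}
    - {"twist":[0,0,0],"dp":[17,-31,-6],"hand":100}
    - {"twist":[0,0,0],"dp":[17,-31,-6],"hand":100}
    - {"twist":[0,0,0],"dp":[17,-31,-6],"hand":100}
    - {"twist":[0,0,0],"dp":[17,-31,-6],"hand":100}
    - {"twist":[0,0,0],"dp":[17,-31,-6],"hand":100}
    - {"twist":[0,0,0],"dp":[17,-31,-6],"hand":100}
    - {"twist":[0,0,0],"dp":[17,-31,-6],"hand":100}

```text
clock: 12.9
ee_pos: [0.6027, -0.0859, 0.2147]
eef_rot: [1.0, 0.001, 0.0, -0.0]
force: [1.0, -0.2, 0.7]
grip_width: 0.0941
gripper_force: 0.0
```

carry_out:
  rows:
    - {"twist":[0,0,0],"dp":[0,0,0],"hand":100}
    - {"twist":[0,0,0],"dp":[0,0,0],"hand":100}
    - {"twist":[0,0,0],"dp":[0,0,0],"hand":100}

```text
clock: 13.15
ee_pos: [0.6013, -0.0898, 0.2144]
eef_rot: [1.0, -0.0, -0.0, 0.0]
force: [0.9, 0.4, 0.3]
grip_width: 0.0943
gripper_force: 0.0
```

```bash
python3 look.py .003; python3 - <<'E'
from h import *
p=env.grab_frame('top')
for k in 'bf':
    for d in env.outline_of(p,f'module_{k}_mid'): print(k,d['score'],d['extent'],rect(p,d,.07 if k=='f' else .03))
cv2.imwrite('pics/t2.png',cv2.resize(p['image'][120:300,140:540,::-1],None,fx=2,fy=2,interpolation=cv2.INTER_CUBIC))
E
```

```text
t 13.15 p [ 0.6013 -0.0898  0.2144] yaw axes x [ 1.    -0.001 -0.   ] z [-0. -0. -1.] F [0.85 0.35 0.35] T [ 0.017  0.007 -0.044] w 0.09430982601420539 0.0 q [-0.33  0.15  1.67 -0.    1.33  1.24]
b 0.97 [157. 326.] [ 0.6276 -0.0919  0.0195]
  o b 0.84 [302.4, 103.1, 43.6, 105.0] [628.1 -89.6 120.4  45.9   2. ]
d 0.75 [256. 186.] [0.4954 0.0982 0.0195]
  o d 0.97 [164.5, 207.1, 43.7, 86.3] [504.1  90.   53.9 125.3  81.5]
e 0.68 [148. 178.] [0.64   0.0899 0.0195]
  o e 0.64 [153.2, 98.1, 49.1, 101.9] [639.4  83.6  58.1 122.8  84. ]
  o f 0.41 [547.0, 260.2, 16.8, 7.5] [ 485.6 -396.3   21.9    6.    88.8]
b 0.74 [343.2, 189.7, 17.4, 12.0] ((592.3923950195312, -88.89346313476562), (49.858036041259766, 26.063505172729492), 72.5625991821289)
b 0.67 [203.4, 162.9, 42.7, 42.2] ((627.5438842773438, 251.04150390625), (113.3428955078125, 110.9830093383789), 26.03507423400879)
f 0.59 [460.1, 228.4, 19.7, 50.4] ((433.4881591796875, -393.3486328125), (54.79031753540039, 120.23588562011719), 89.53665161132812)
f 0.33 [267.0, 151.5, 94.9, 109.2] ((562.832763671875, 70.35835266113281), (142.2305145263672, 290.5194091796875), 83.1728515625)
```

View pics/t2.png

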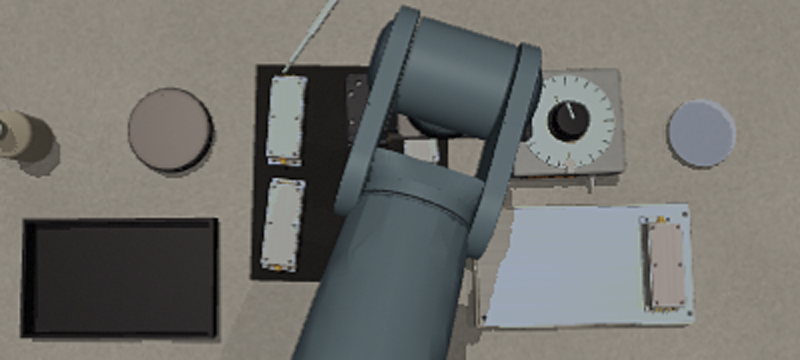

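carry_out:
  rows:
    - {"twist":[0,0,-2.5],"dp":[2.7,0.1,4],"hand":100}
    - {"twist":[0,0,-2.5],"dp":[2.7,0.1,8],"hand":100}
    - {"twist":[0,0,-2.5],"dp":[2.7,0.1,12],"hand":100}
    - {"twist":[0,0,-2.5],"dp":[2.7,0.1,15],"hand":100}
    - {"twist":[0,0,-2.5],"dp":[2.7,0.1,17.5],"hand":100}
    - {"twist":[0,0,-2.5],"dp":[2.7,0.1,19.2],"hand":100}
    - {"twist":[0,0,-2.5],"dp":[2.7,0.1,19.9],"hand":100}
    - {"twist":[0,0,-2.5],"dp":[2.7,0.1,19.9],"hand":70}
    - {"twist":[0,0,-2.5],"dp":[2.7,0.1,19.9],"hand":0}
    - {"twist":[0,0,-2.5],"dp":[2.7,0.1,19.9],"hand":0}
  squeeze: 40

```text
clock: 14.58
ee_pos: [0.63, -0.0906, 0.0174]
eef_rot: [1.0, 0.022, 0.002, 0.001]
force: [-0.3, 0.1, -0.2]
grip_width: 0.0773
gripper_force: 0.0
```

carry_out:
  rows:
    - {"twist":[0,0,0],"dp":[0,0,0],"hand":0}
    - {"twist":[0,0,0],"dp":[0,0,0],"hand":0}
    - {"twist":[0,0,0],"dp":[0,0,0],"hand":0}
    - {"twist":[0,0,0],"dp":[0,0,0],"hand":0}
    - {"twist":[0,0,0],"dp":[0,0,0],"hand":0}
    - {"twist":[0,0,0],"dp":[0,0,0],"hand":0}

```text
clock: 15.08
ee_pos: [0.6287, -0.0902, 0.0158]
eef_rot: [1.0, 0.021, 0.0, -0.0]
force: [-0.4, 0.7, 2.3]
grip_width: 0.0438
gripper_force: 40.0
```

carry_out:
  rows:
    - {"twist":[0,0,0],"dp":[0,0,-1],"hand":0}
    - {"twist":[0,0,0],"dp":[0,0,-3],"hand":0}
    - {"twist":[0,0,0],"dp":[0,0,-6],"hand":0}
    - {"twist":[0,0,0],"dp":[0,0,-9],"hand":0}
    - {"twist":[0,0,0],"dp":[0,0,-10],"hand":0}
    - {"twist":[0,0,0],"dp":[0,0,-10],"hand":0}

```text
clock: 15.58
ee_pos: [0.6306, -0.0908, 0.119]
eef_rot: [1.0, 0.022, 0.003, 0.001]
force: [0.6, -0.4, -3.4]
grip_width: 0.0437
gripper_force: 40.0
```

carry_out:
  rows:
    - {"twist":[0,5,0],"dp":[0,0,0],"hand":0}
    - {"twist":[0,12,0],"dp":[0,0,0],"hand":0}
    - {"twist":[0,19,0],"dp":[0,0,0],"hand":0}
    - {"twist":[0,26,0],"dp":[0,0,0],"hand":0}
    - {"twist":[0,32,0],"dp":[0,0,0],"hand":0}
    - {"twist":[0,35,0],"dp":[0,0,0],"hand":0}
    - {"twist":[0,35,0],"dp":[0,0,0],"hand":0}
    - {"twist":[0,35,0],"dp":[0,0,0],"hand":0}
    - {"twist":[0,35,0],"dp":[0,0,0],"hand":0}
    - {"twist":[0,35,0],"dp":[0,0,0],"hand":0}

```text
clock: 16.42
ee_pos: [0.6294, -0.0904, 0.1158]
eef_rot: [0.954, 0.021, 0.301, -0.006]
force: [-0.1, 0.1, -2.9]
grip_width: 0.0438
gripper_force: 40.0
```

carry_out:
  rows:
    - {"twist":[0,-6,0],"dp":[0,0,0],"hand":0}
    - {"twist":[0,-13,0],"dp":[0,0,0],"hand":0}
    - {"twist":[0,-20,0],"dp":[0,0,0],"hand":0}
    - {"twist":[0,-27,0],"dp":[0,0,0],"hand":0}
    - {"twist":[0,-33,0],"dp":[0,0,0],"hand":0}
    - {"twist":[0,-35,0],"dp":[0,0,0],"hand":0}
    - {"twist":[0,-35,0],"dp":[0,0,0],"hand":0}
    - {"twist":[0,-35,0],"dp":[0,0,0],"hand":0}
    - {"twist":[0,-35,0],"dp":[0,0,0],"hand":0}
    - {"twist":[0,-35,0],"dp":[0,0,0],"hand":0}

```text
clock: 17.25
ee_pos: [0.628, -0.0902, 0.1153]
eef_rot: [1.0, 0.021, 0.0, -0.0]
force: [-1.3, 0.5, -3.7]
grip_width: 0.0437
gripper_force: 40.0
```

```bash
python3 tq.py
```

```text
Ttool/F mean [ 2.5700e-02  2.1900e-02  1.8000e-03 -1.6320e-01 -3.2250e-01 -3.4627e+00] sd [0.034 0.043 0.016 0.732 0.526 0.521] 17.5 0.04373558255050519 39.98148168437183 [ 0.6283 -0.0903  0.1156]
```

carry_out:
  rows:
    - {"twist":[0,-5,0],"dp":[0,0,0],"hand":0}
    - {"twist":[0,-12,0],"dp":[0,0,0],"hand":0}
    - {"twist":[0,-19,0],"dp":[0,0,0],"hand":0}
    - {"twist":[0,-26,0],"dp":[0,0,0],"hand":0}
    - {"twist":[0,-32,0],"dp":[0,0,0],"hand":0}
    - {"twist":[0,-35,0],"dp":[0,0,0],"hand":0}
    - {"twist":[0,-35,0],"dp":[0,0,0],"hand":0}
    - {"twist":[0,-35,0],"dp":[0,0,0],"hand":0}
    - {"twist":[0,-35,0],"dp":[0,0,0],"hand":0}
    - {"twist":[0,-35,0],"dp":[0,0,0],"hand":0}

```text
clock: 18.33
ee_pos: [0.6286, -0.0904, 0.1165]
eef_rot: [0.954, 0.02, -0.299, 0.007]
force: [1.2, 0.9, -2.9]
grip_width: 0.0436
gripper_force: 40.0
```

carry_out:
  rows:
    - {"twist":[0,6,0],"dp":[0,0,0],"hand":0}
    - {"twist":[0,13,0],"dp":[0,0,0],"hand":0}
    - {"twist":[0,20,0],"dp":[0,0,0],"hand":0}
    - {"twist":[0,27,0],"dp":[0,0,0],"hand":0}
    - {"twist":[0,33,0],"dp":[0,0,0],"hand":0}
    - {"twist":[0,35,0],"dp":[0,0,0],"hand":0}
    - {"twist":[0,35,0],"dp":[0,0,0],"hand":0}
    - {"twist":[0,35,0],"dp":[0,0,0],"hand":0}
    - {"twist":[0,35,0],"dp":[0,0,0],"hand":0}
    - {"twist":[0,35,0],"dp":[0,0,0],"hand":0}

```text
clock: 19.17
ee_pos: [0.6291, -0.0903, 0.1156]
eef_rot: [1.0, 0.022, -0.0, 0.0]
force: [0.4, -0.5, -3.6]
grip_width: 0.0438
gripper_force: 40.0
```

```bash
python3 tq.py
```

```text
Ttool/F mean [ 2.8700e-02  9.8000e-03 -3.0000e-04 -4.6900e-02 -7.6800e-02 -3.5662e+00] sd [0.019 0.033 0.038 0.506 0.263 0.433] 19.4167 0.043685013185260774 39.9814024195075 [ 0.6288 -0.0901  0.1152]
```

carry_out:
  rows:
    - {"twist":[0,0,0],"dp":[0,0,-3],"hand":0}
    - {"twist":[0,0,1],"dp":[-2,2.2,-4],"hand":0}
    - {"twist":[0,0,2.5],"dp":[-4.7,5.2,-4],"hand":0}
    - {"twist":[0,0,2.5],"dp":[-7.4,8.2,-4],"hand":0}
    - {"twist":[0,0,2.5],"dp":[-10.1,11.2,-4],"hand":0}
    - {"twist":[0,0,2.5],"dp":[-12.8,14.2,-4],"hand":0}
    - {"twist":[0,0,2.5],"dp":[-15.5,17.2,-4],"hand":0}
    - {"twist":[0,0,2.5],"dp":[-18.2,20.2,-4],"hand":0}
    - {"twist":[0,0,2.5],"dp":[-20.3,22.5,-4],"hand":0}
    - {"twist":[0,0,2.5],"dp":[-20.8,23.0,-4],"hand":0}

```text
clock: 20.25
ee_pos: [0.4282, -0.3323, 0.1557]
eef_rot: [1.0, -0.003, -0.0, 0.001]
force: [0.2, -0.2, -3.3]
grip_width: 0.0432
gripper_force: 40.0
```

carry_out:
  rows:
    - {"twist":[0,0,0],"dp":[0,0,0.5],"hand":0}
    - {"twist":[0,0,0],"dp":[0,0,3],"hand":0}
    - {"twist":[0,0,0],"dp":[0,0,6],"hand":0}
    - {"twist":[0,0,0],"dp":[0,0,8.3],"hand":0}
    - {"twist":[0,0,0],"dp":[0,0,9.4],"hand":0}
    - {"twist":[0,0,0],"dp":[0,0,9.9],"hand":0}
    - {"twist":[0,0,0],"dp":[0,0,10.1],"hand":0}
    - {"twist":[0,0,0],"dp":[0,0,10.1],"hand":0}
    - {"twist":[0,0,0],"dp":[0,0,10.1],"hand":0}

```text
clock: 21.0
ee_pos: [0.4317, -0.3297, 0.0559]
eef_rot: [1.0, -0.0, 0.001, 0.001]
force: [0.2, -0.1, -3.7]
grip_width: 0.044
gripper_force: 40.0
```

carry_out:
  rows:
    - {"twist":[0,0,0],"dp":[0,0,0.1],"hand":0}
    - {"twist":[0,0,0],"dp":[0,0,0.2],"hand":0}
    - {"twist":[0,0,0],"dp":[0,0,0.25],"hand":0}
    - {"twist":[0,0,0],"dp":[0,0,0.25],"hand":57}
    - {"twist":[0,0,0],"dp":[0,0,0.25],"hand":57}
    - {"twist":[0,0,0],"dp":[0,0,0.25],"hand":57}
    - {"twist":[0,0,0],"dp":[0,0,0],"hand":57}
    - {"twist":[0,0,0],"dp":[0,0,-2],"hand":57}
    - {"twist":[0,0,0],"dp":[0,0,-6],"hand":57}
    - {"twist":[0,0,0],"dp":[0,0,-10],"hand":100}

```text
clock: 21.83
ee_pos: [0.4297, -0.3279, 0.1544]
eef_rot: [1.0, -0.0, -0.001, -0.001]
force: [0.3, -0.9, -0.4]
grip_width: 0.0577
gripper_force: 0.0
```

carry_out:
  rows:
    - {"twist":[0,0,0],"dp":[0,0,-4],"hand":100}
    - {"twist":[0,0,0],"dp":[1.3,-3,-6],"hand":100}
    - {"twist":[0,0,0],"dp":[12,-28,-6],"hand":100}
    - {"twist":[0,0,0],"dp":[12,-28,-6],"hand":100}
    - {"twist":[0,0,0],"dp":[12,-28,-6],"hand":100}
    - {"twist":[0,0,0],"dp":[12,-28,-6],"hand":100}
    - {"twist":[0,0,0],"dp":[12,-28,-6],"hand":100}
    - {"twist":[0,0,0],"dp":[12,-28,-6],"hand":100}
    - {"twist":[0,0,0],"dp":[12,-28,-6],"hand":100}

```text
clock: 22.58
ee_pos: [0.5517, -0.0453, 0.215]
eef_rot: [1.0, 0.001, 0.001, -0.0]
force: [-0.1, -0.4, 0.2]
grip_width: 0.094
gripper_force: 0.0
```

carry_out:
  rows:
    - {"twist":[0,0,0],"dp":[5.5,-14,0],"hand":100}
    - {"twist":[0,0,0],"dp":[5.5,-14,0],"hand":100}
    - {"twist":[0,0,0],"dp":[5.5,-14,0],"hand":100}
    - {"twist":[0,0,0],"dp":[5.5,-14,0],"hand":100}
    - {"twist":[0,0,0],"dp":[5.5,-14,0],"hand":100}
    - {"twist":[0,0,0],"dp":[5.5,-14,0],"hand":100}
    - {"twist":[0,0,0],"dp":[5.5,-14,0],"hand":100}

```text
clock: 23.17
ee_pos: [0.6057, 0.0905, 0.2145]
eef_rot: [1.0, -0.0, -0.0, 0.0]
force: [-0.2, -0.7, -0.6]
grip_width: 0.0941
gripper_force: 0.0
```

```bash
python3 look.py .003
```

```text
t 23.1667 p [0.6057 0.0905 0.2145] yaw axes x [ 1.    -0.001 -0.   ] z [-0. -0. -1.] F [-0.21 -0.71 -0.61] T [-0.02   0.056 -0.009] w 0.09409313707772089 0.0 q [-0.04  0.16  1.66 -0.    1.33  1.54]
  o b 0.66 [620.2, 264.1, 19.8, 26.9] [ 465.1 -337.7   48.2   30.1   17.8]
d 0.98 [259. 322.] [0.4948 0.0941 0.0195]
d 0.67 [153. 326.] [0.6371 0.0878 0.0195]
  o d 0.63 [297.4, 210.7, 44.2, 91.4] [502.5  95.4  46.1 125.2  83.4]
e 0.57 [152. 327.] [0.6383 0.0872 0.0195]
  o e 0.94 [304.0, 99.0, 46.0, 105.0] [639.1  89.9  44.2 121.2  85.1]
```

carry_out:
  rows:
    - {"twist":[0,0,5],"dp":[3.3,0.1,4],"hand":100}
    - {"twist":[0,0,5],"dp":[3.3,0.1,8],"hand":100}
    - {"twist":[0,0,5],"dp":[3.3,0.1,12],"hand":100}
    - {"twist":[0,0,5],"dp":[3.3,0.1,15],"hand":100}
    - {"twist":[0,0,5],"dp":[3.3,0.1,17.5],"hand":100}
    - {"twist":[0,0,5],"dp":[3.3,0.1,19.2],"hand":100}
    - {"twist":[0,0,5],"dp":[3.3,0.1,19.9],"hand":100}
    - {"twist":[0,0,5],"dp":[3.3,0.1,19.9],"hand":70}
    - {"twist":[0,0,5],"dp":[3.3,0.1,19.9],"hand":0}
    - {"twist":[0,0,5],"dp":[3.3,0.1,19.9],"hand":0}
  squeeze: 40

```text
clock: 24.45
ee_pos: [0.6404, 0.0899, 0.0175]
eef_rot: [0.999, -0.044, 0.002, -0.0]
force: [1.3, -0.7, -0.2]
grip_width: 0.0776
gripper_force: 0.0
```

carry_out:
  rows:
    - {"twist":[0,0,0],"dp":[0,0,0],"hand":0}
    - {"twist":[0,0,0],"dp":[0,0,0],"hand":0}
    - {"twist":[0,0,0],"dp":[0,0,0],"hand":0}
    - {"twist":[0,0,0],"dp":[0,0,0],"hand":0}
    - {"twist":[0,0,0],"dp":[0,0,0],"hand":0}
    - {"twist":[0,0,0],"dp":[0,0,0],"hand":0}

```text
clock: 24.95
ee_pos: [0.639, 0.09, 0.0158]
eef_rot: [0.999, -0.044, 0.0, -0.0]
force: [-0.2, 0.8, 1.3]
grip_width: 0.0439
gripper_force: 40.0
```

carry_out:
  rows:
    - {"twist":[0,0,0],"dp":[0,0,-1],"hand":0}
    - {"twist":[0,0,0],"dp":[0,0,-3],"hand":0}
    - {"twist":[0,0,0],"dp":[0,0,-6],"hand":0}
    - {"twist":[0,0,0],"dp":[0,0,-9],"hand":0}
    - {"twist":[0,0,0],"dp":[0,0,-10],"hand":0}
    - {"twist":[0,0,0],"dp":[0,0,-10],"hand":0}

```text
clock: 25.45
ee_pos: [0.641, 0.0899, 0.1191]
eef_rot: [0.999, -0.044, 0.003, -0.0]
force: [1.0, -0.8, -3.2]
grip_width: 0.0435
gripper_force: 40.0
```

carry_out:
  rows:
    - {"twist":[0,5,0],"dp":[0,0,0],"hand":0}
    - {"twist":[0,12,0],"dp":[0,0,0],"hand":0}
    - {"twist":[0,19,0],"dp":[0,0,0],"hand":0}
    - {"twist":[0,26,0],"dp":[0,0,0],"hand":0}
    - {"twist":[0,32,0],"dp":[0,0,0],"hand":0}
    - {"twist":[0,35,0],"dp":[0,0,0],"hand":0}
    - {"twist":[0,35,0],"dp":[0,0,0],"hand":0}
    - {"twist":[0,35,0],"dp":[0,0,0],"hand":0}
    - {"twist":[0,35,0],"dp":[0,0,0],"hand":0}
    - {"twist":[0,35,0],"dp":[0,0,0],"hand":0}

```text
clock: 26.28
ee_pos: [0.6399, 0.0897, 0.1159]
eef_rot: [0.953, -0.042, 0.3, 0.013]
force: [0.3, -0.1, -3.0]
grip_width: 0.0438
gripper_force: 40.0
```

carry_out:
  rows:
    - {"twist":[0,-6,0],"dp":[0,0,0],"hand":0}
    - {"twist":[0,-13,0],"dp":[0,0,0],"hand":0}
    - {"twist":[0,-20,0],"dp":[0,0,0],"hand":0}
    - {"twist":[0,-27,0],"dp":[0,0,0],"hand":0}
    - {"twist":[0,-33,0],"dp":[0,0,0],"hand":0}
    - {"twist":[0,-35,0],"dp":[0,0,0],"hand":0}
    - {"twist":[0,-35,0],"dp":[0,0,0],"hand":0}
    - {"twist":[0,-35,0],"dp":[0,0,0],"hand":0}
    - {"twist":[0,-35,0],"dp":[0,0,0],"hand":0}
    - {"twist":[0,-35,0],"dp":[0,0,0],"hand":0}

```text
clock: 27.12
ee_pos: [0.6383, 0.0901, 0.1153]
eef_rot: [0.999, -0.044, 0.0, -0.0]
force: [0.7, 0.0, -3.7]
grip_width: 0.0436
gripper_force: 40.0
```

```bash
python3 tq.py
```

```text
Ttool/F mean [ 2.2700e-02  2.4400e-02 -1.1000e-02  4.0070e-01  1.5000e-03 -3.4636e+00] sd [0.031 0.031 0.035 0.47  0.309 0.578] 27.3667 0.043529935681916064 39.99823431484401 [0.6387 0.09   0.1156]
```

carry_out:
  rows:
    - {"twist":[0,-5,0],"dp":[0,0,0],"hand":0}
    - {"twist":[0,-12,0],"dp":[0,0,0],"hand":0}
    - {"twist":[0,-19,0],"dp":[0,0,0],"hand":0}
    - {"twist":[0,-26,0],"dp":[0,0,0],"hand":0}
    - {"twist":[0,-32,0],"dp":[0,0,0],"hand":0}
    - {"twist":[0,-35,0],"dp":[0,0,0],"hand":0}
    - {"twist":[0,-35,0],"dp":[0,0,0],"hand":0}
    - {"twist":[0,-35,0],"dp":[0,0,0],"hand":0}
    - {"twist":[0,-35,0],"dp":[0,0,0],"hand":0}
    - {"twist":[0,-35,0],"dp":[0,0,0],"hand":0}

```text
clock: 28.2
ee_pos: [0.6388, 0.0901, 0.1165]
eef_rot: [0.953, -0.042, -0.299, -0.013]
force: [0.1, -1.1, -3.5]
grip_width: 0.0435
gripper_force: 40.0
```

carry_out:
  rows:
    - {"twist":[0,6,0],"dp":[0,0,0],"hand":0}
    - {"twist":[0,13,0],"dp":[0,0,0],"hand":0}
    - {"twist":[0,20,0],"dp":[0,0,0],"hand":0}
    - {"twist":[0,27,0],"dp":[0,0,0],"hand":0}
    - {"twist":[0,33,0],"dp":[0,0,0],"hand":0}
    - {"twist":[0,35,0],"dp":[0,0,0],"hand":0}
    - {"twist":[0,35,0],"dp":[0,0,0],"hand":0}
    - {"twist":[0,35,0],"dp":[0,0,0],"hand":0}
    - {"twist":[0,35,0],"dp":[0,0,0],"hand":0}
    - {"twist":[0,35,0],"dp":[0,0,0],"hand":0}

```text
clock: 29.03
ee_pos: [0.6395, 0.0898, 0.1157]
eef_rot: [0.999, -0.044, -0.0, -0.0]
force: [0.0, 0.4, -3.7]
grip_width: 0.0435
gripper_force: 40.0
```

```bash
python3 tq.py
```

```text
Ttool/F mean [ 4.0400e-02 -5.7200e-02 -1.6100e-02  1.0000e-03 -9.5100e-02 -3.4054e+00] sd [0.038 0.02  0.029 0.417 0.546 0.617] 29.2833 0.04349926936480495 39.99819187447429 [0.6391 0.0899 0.1152]
```

carry_out:
  rows:
    - {"twist":[0,0,-2],"dp":[-2,-2.2,0],"hand":0}
    - {"twist":[0,0,-4],"dp":[-4.7,-5.1,0],"hand":0}
    - {"twist":[0,0,-5],"dp":[-7.4,-8,0],"hand":0}
    - {"twist":[0,0,-5],"dp":[-10.1,-10.9,0],"hand":0}
    - {"twist":[0,0,-5],"dp":[-12.8,-13.8,0],"hand":0}
    - {"twist":[0,0,-5],"dp":[-15.5,-16.7,0],"hand":0}
    - {"twist":[0,0,-5],"dp":[-18.2,-19.6,0],"hand":0}
    - {"twist":[0,0,-5],"dp":[-20.9,-22.5,0],"hand":0}
    - {"twist":[0,0,-5],"dp":[-22.8,-24.6,0],"hand":0}
    - {"twist":[0,0,-5],"dp":[-23.3,-25.1,0],"hand":0}

```text
clock: 30.12
ee_pos: [0.426, 0.3633, 0.1154]
eef_rot: [1.0, 0.002, -0.001, -0.0]
force: [-0.3, -0.0, -3.5]
grip_width: 0.0436
gripper_force: 40.0
```

carry_out:
  rows:
    - {"twist":[0,0,0],"dp":[0,0,0],"hand":0}
    - {"twist":[0,0,0],"dp":[0,0,0],"hand":0}

```text
clock: 30.28
ee_pos: [0.4292, 0.3603, 0.1155]
eef_rot: [1.0, 0.0, 0.0, 0.0]
force: [0.4, 0.2, -2.8]
grip_width: 0.0439
gripper_force: 40.0
```

```bash
python3 - <<'E'
from h import *
s=st(); p=env.grab_frame('wrist'); save(p,'e_tray.png')
for d in env.outline_of(p,'tray')[:1]: print(d['score'],rect(p,d,.036))
E
```

```text
t 30.2833 p [0.4292 0.3603 0.1155] yaw axes x [1. 0. 0.] z [ 0. -0. -1.] F [ 0.37  0.2  -2.76] T [ 0.003  0.016 -0.017] w 0.04386753903469923 39.9980098195374 q [ 0.5   0.15  1.86 -0.    1.13  2.07]
0.7 ((428.616455078125, 318.8379821777344), (260.9024353027344, 159.6480255126953), 89.27961730957031)
```

View pics/e_tray.png

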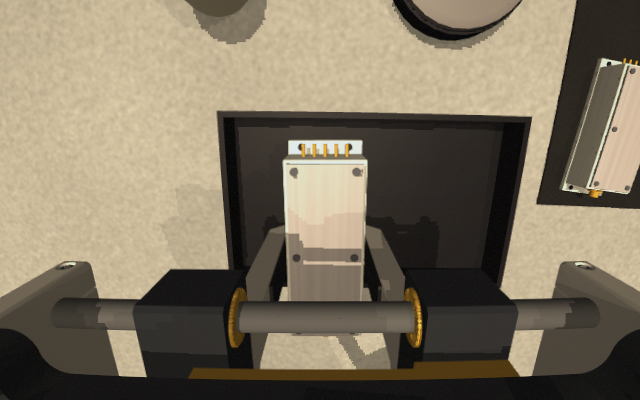

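carry_out:
  rows:
    - {"twist":[0,0,0],"dp":[0,0,3],"hand":0}
    - {"twist":[0,0,0],"dp":[0,0,6],"hand":0}
    - {"twist":[0,0,0],"dp":[0,0,8],"hand":0}
    - {"twist":[0,0,0],"dp":[0,0,9.2],"hand":0}
    - {"twist":[0,0,0],"dp":[0,0,9.6],"hand":0}
    - {"twist":[0,0,0],"dp":[0,0,9.75],"hand":0}
    - {"twist":[0,0,0],"dp":[0,0,9.75],"hand":0}
    - {"twist":[0,0,0],"dp":[0,0,9.75],"hand":57}
    - {"twist":[0,0,0],"dp":[0,0,9.75],"hand":57}
    - {"twist":[0,0,0],"dp":[0,0,9.75],"hand":57}

```text
clock: 31.22
ee_pos: [0.4301, 0.361, 0.0194]
eef_rot: [1.0, -0.0, 0.001, -0.001]
force: [0.8, 0.2, -0.3]
grip_width: 0.0533
gripper_force: 0.0
```

carry_out:
  rows:
    - {"twist":[0,0,0],"dp":[0,0,-1],"hand":57}
    - {"twist":[0,0,0],"dp":[0,0,-4],"hand":57}
    - {"twist":[0,0,0],"dp":[0,0,-8],"hand":60}
    - {"twist":[0,0,0],"dp":[0,0,-12],"hand":100}
    - {"twist":[0,0,0],"dp":[0,0,-16],"hand":100}
    - {"twist":[0,0,0],"dp":[0,0,-19.5],"hand":100}

```text
clock: 31.72
ee_pos: [0.4291, 0.3607, 0.2173]
eef_rot: [1.0, -0.0, 0.002, -0.001]
force: [1.2, 1.0, -0.8]
grip_width: 0.073
gripper_force: 0.0
```

carry_out:
  rows:
    - {"twist":[0,0,0],"dp":[3.6,26.3,0],"hand":100}
    - {"twist":[0,0,0],"dp":[3.6,26.3,0],"hand":100}
    - {"twist":[0,0,0],"dp":[3.6,26.3,0],"hand":100}
    - {"twist":[0,0,0],"dp":[3.6,26.3,0],"hand":100}
    - {"twist":[0,0,0],"dp":[3.6,26.3,0],"hand":100}
    - {"twist":[0,0,0],"dp":[3.6,26.3,0],"hand":100}
    - {"twist":[0,0,0],"dp":[3.6,26.3,0],"hand":100}
    - {"twist":[0,0,0],"dp":[3.6,26.3,0],"hand":100}
    - {"twist":[0,0,0],"dp":[3.6,26.3,0],"hand":100}
    - {"twist":[0,0,0],"dp":[3.6,26.3,0],"hand":100}

```text
clock: 32.55
ee_pos: [0.4647, 0.0981, 0.2136]
eef_rot: [1.0, 0.0, 0.0, -0.0]
force: [1.0, 0.8, 0.7]
grip_width: 0.0939
gripper_force: 0.0
```

```bash
python3 look.py .003
```

```text
t 32.55 p [0.4647 0.0981 0.2136] yaw axes x [1.    0.    0.001] z [ 0.001  0.    -1.   ] F [1.   0.84 0.71] T [ 0.091 -0.02   0.041] w 0.09388807581975818 0.0 q [-0.03 -0.18  1.99  0.    1.33  1.54]
  o b 0.65 [634.1, 222.7, 5.9, 35.0] [ 381.7 -320.4   47.3   11.8   17. ]
d 0.74 [155. 324.] [0.4938 0.0992 0.0195]
  o d 0.83 [300.1, 100.3, 50.9, 104.3] [495.8  96.4  46.3 121.5  82.8]
  o e 0.76 [90.7, 159.9, 65.3, 92.0] [433.1 352.3  64.2 123.   89.8]
```

carry_out:
  rows:
    - {"twist":[0,0,7],"dp":[3.0,0.1,4],"hand":100}
    - {"twist":[0,0,7],"dp":[3.0,0.1,8],"hand":100}
    - {"twist":[0,0,7],"dp":[3.0,0.1,12],"hand":100}
    - {"twist":[0,0,7],"dp":[3.0,0.1,15],"hand":100}
    - {"twist":[0,0,7],"dp":[3.0,0.1,17.5],"hand":100}
    - {"twist":[0,0,7],"dp":[3.0,0.1,19.2],"hand":100}
    - {"twist":[0,0,7],"dp":[3.0,0.1,19.85],"hand":100}
    - {"twist":[0,0,7],"dp":[3.0,0.1,19.85],"hand":70}
    - {"twist":[0,0,7],"dp":[3.0,0.1,19.85],"hand":0}
    - {"twist":[0,0,7],"dp":[3.0,0.1,19.85],"hand":0}
  squeeze: 40

```text
clock: 33.83
ee_pos: [0.4961, 0.0964, 0.016]
eef_rot: [0.998, -0.061, 0.001, -0.0]
force: [1.4, -0.8, 0.5]
grip_width: 0.0772
gripper_force: 0.0
```

carry_out:
  rows:
    - {"twist":[0,0,0],"dp":[0,0,0],"hand":0}
    - {"twist":[0,0,0],"dp":[0,0,0],"hand":0}
    - {"twist":[0,0,0],"dp":[0,0,0],"hand":0}
    - {"twist":[0,0,0],"dp":[0,0,0],"hand":0}
    - {"twist":[0,0,0],"dp":[0,0,0],"hand":0}
    - {"twist":[0,0,0],"dp":[0,0,0],"hand":0}

```text
clock: 34.33
ee_pos: [0.4948, 0.0964, 0.0147]
eef_rot: [0.998, -0.061, 0.0, -0.0]
force: [-0.9, 1.0, 2.2]
grip_width: 0.044
gripper_force: 40.0
```

carry_out:
  rows:
    - {"twist":[0,0,0],"dp":[0,0,-1],"hand":0}
    - {"twist":[0,0,0],"dp":[0,0,-3],"hand":0}
    - {"twist":[0,0,0],"dp":[0,0,-6],"hand":0}
    - {"twist":[0,0,0],"dp":[0,0,-9],"hand":0}
    - {"twist":[0,0,0],"dp":[0,0,-10],"hand":0}
    - {"twist":[0,0,0],"dp":[0,0,-10],"hand":0}

```text
clock: 34.83
ee_pos: [0.4967, 0.0963, 0.1174]
eef_rot: [0.998, -0.061, 0.003, -0.0]
force: [0.8, 0.9, -3.4]
grip_width: 0.0439
gripper_force: 40.0
```

carry_out:
  rows:
    - {"twist":[0,5,0],"dp":[0,0,0],"hand":0}
    - {"twist":[0,12,0],"dp":[0,0,0],"hand":0}
    - {"twist":[0,19,0],"dp":[0,0,0],"hand":0}
    - {"twist":[0,26,0],"dp":[0,0,0],"hand":0}
    - {"twist":[0,32,0],"dp":[0,0,0],"hand":0}
    - {"twist":[0,35,0],"dp":[0,0,0],"hand":0}
    - {"twist":[0,35,0],"dp":[0,0,0],"hand":0}
    - {"twist":[0,35,0],"dp":[0,0,0],"hand":0}
    - {"twist":[0,35,0],"dp":[0,0,0],"hand":0}
    - {"twist":[0,35,0],"dp":[0,0,0],"hand":0}

```text
clock: 35.67
ee_pos: [0.4955, 0.0962, 0.1148]
eef_rot: [0.952, -0.059, 0.3, 0.018]
force: [-0.1, -0.2, -3.9]
grip_width: 0.0436
gripper_force: 40.0
```

carry_out:
  rows:
    - {"twist":[0,-6,0],"dp":[0,0,0],"hand":0}
    - {"twist":[0,-13,0],"dp":[0,0,0],"hand":0}
    - {"twist":[0,-20,0],"dp":[0,0,0],"hand":0}
    - {"twist":[0,-27,0],"dp":[0,0,0],"hand":0}
    - {"twist":[0,-33,0],"dp":[0,0,0],"hand":0}
    - {"twist":[0,-35,0],"dp":[0,0,0],"hand":0}
    - {"twist":[0,-35,0],"dp":[0,0,0],"hand":0}
    - {"twist":[0,-35,0],"dp":[0,0,0],"hand":0}
    - {"twist":[0,-35,0],"dp":[0,0,0],"hand":0}
    - {"twist":[0,-35,0],"dp":[0,0,0],"hand":0}

```text
clock: 36.5
ee_pos: [0.4941, 0.0965, 0.1142]
eef_rot: [0.998, -0.061, 0.0, -0.0]
force: [-0.5, -0.1, -2.8]
grip_width: 0.0437
gripper_force: 40.0
```

```bash
python3 tq.py
```

```text
Ttool/F mean [ 0.0397  0.0205 -0.0097  0.0743  0.2823 -2.8964] sd [0.026 0.025 0.025 0.396 0.434 0.282] 36.75 0.043640124908001 39.998305309563875 [0.4944 0.0965 0.1146]
```

carry_out:
  rows:
    - {"twist":[0,-5,0],"dp":[0,0,0],"hand":0}
    - {"twist":[0,-12,0],"dp":[0,0,0],"hand":0}
    - {"twist":[0,-19,0],"dp":[0,0,0],"hand":0}
    - {"twist":[0,-26,0],"dp":[0,0,0],"hand":0}
    - {"twist":[0,-32,0],"dp":[0,0,0],"hand":0}
    - {"twist":[0,-35,0],"dp":[0,0,0],"hand":0}
    - {"twist":[0,-35,0],"dp":[0,0,0],"hand":0}
    - {"twist":[0,-35,0],"dp":[0,0,0],"hand":0}
    - {"twist":[0,-35,0],"dp":[0,0,0],"hand":0}
    - {"twist":[0,-35,0],"dp":[0,0,0],"hand":0}

```text
clock: 37.58
ee_pos: [0.4945, 0.0966, 0.1151]
eef_rot: [0.952, -0.058, -0.299, -0.018]
force: [0.3, -0.6, -2.5]
grip_width: 0.0438
gripper_force: 40.0
```

carry_out:
  rows:
    - {"twist":[0,6,0],"dp":[0,0,0],"hand":0}
    - {"twist":[0,13,0],"dp":[0,0,0],"hand":0}
    - {"twist":[0,20,0],"dp":[0,0,0],"hand":0}
    - {"twist":[0,27,0],"dp":[0,0,0],"hand":0}
    - {"twist":[0,33,0],"dp":[0,0,0],"hand":0}
    - {"twist":[0,35,0],"dp":[0,0,0],"hand":0}
    - {"twist":[0,35,0],"dp":[0,0,0],"hand":0}
    - {"twist":[0,35,0],"dp":[0,0,0],"hand":0}
    - {"twist":[0,35,0],"dp":[0,0,0],"hand":0}
    - {"twist":[0,35,0],"dp":[0,0,0],"hand":0}

```text
clock: 38.42
ee_pos: [0.4952, 0.0962, 0.1147]
eef_rot: [0.998, -0.061, -0.0, -0.0]
force: [-0.4, 0.7, -2.9]
grip_width: 0.0439
gripper_force: 40.0
```

```bash
python3 tq.py
```

```text
Ttool/F mean [ 0.0358 -0.0322  0.0121 -0.1251  0.2931 -3.4253] sd [0.028 0.018 0.042 0.274 0.361 0.281] 38.6667 0.04373508220963281 39.99828927218914 [0.4948 0.0963 0.1142]
```

```bash
sed -i 's/range(6)/range(18)/;s/i<5/i<17/' tq.py; python3 tq.py
```

```text
Ttool/F mean [ 0.0251 -0.0733 -0.0058  0.1029  0.0619 -3.2556] sd [0.028 0.029 0.027 0.35  0.512 0.463] 39.5167 0.043902218751202926 39.99831598252058 [0.4947 0.0964 0.1145]
```

carry_out:
  rows:
    - {"twist":[0,5,0],"dp":[0,0,0],"hand":0}
    - {"twist":[0,12,0],"dp":[0,0,0],"hand":0}
    - {"twist":[0,19,0],"dp":[0,0,0],"hand":0}
    - {"twist":[0,26,0],"dp":[0,0,0],"hand":0}
    - {"twist":[0,32,0],"dp":[0,0,0],"hand":0}
    - {"twist":[0,38,0],"dp":[0,0,0],"hand":0}
    - {"twist":[0,40,0],"dp":[0,0,0],"hand":0}
    - {"twist":[0,40,0],"dp":[0,0,0],"hand":0}
    - {"twist":[0,40,0],"dp":[0,0,0],"hand":0}
    - {"twist":[0,40,0],"dp":[0,0,0],"hand":0}

```text
clock: 40.35
ee_pos: [0.4957, 0.0963, 0.1155]
eef_rot: [0.938, -0.058, 0.342, 0.021]
force: [0.1, -0.1, -2.9]
grip_width: 0.0438
gripper_force: 40.0
```

carry_out:
  rows:
    - {"twist":[0,0,0],"dp":[0,0,0],"hand":0}
    - {"twist":[0,0,0],"dp":[0,0,0],"hand":0}
    - {"twist":[0,0,0],"dp":[0,0,0],"hand":0}
    - {"twist":[0,0,0],"dp":[0,0,0],"hand":0}
    - {"twist":[0,0,0],"dp":[0,0,0],"hand":0}
    - {"twist":[0,0,0],"dp":[0,0,0],"hand":0}

```text
clock: 40.85
ee_pos: [0.4947, 0.0964, 0.1144]
eef_rot: [0.938, -0.058, 0.341, 0.021]
force: [-0.3, -0.4, -2.6]
grip_width: 0.0436
gripper_force: 40.0
```

carry_out:
  rows:
    - {"twist":[0,-6,0],"dp":[0,0,0],"hand":0}
    - {"twist":[0,-13,0],"dp":[0,0,0],"hand":0}
    - {"twist":[0,-20,0],"dp":[0,0,0],"hand":0}
    - {"twist":[0,-27,0],"dp":[0,0,0],"hand":0}
    - {"twist":[0,-34,0],"dp":[0,0,0],"hand":0}
    - {"twist":[0,-40,0],"dp":[0,0,0],"hand":0}
    - {"twist":[0,-40,0],"dp":[0,0,0],"hand":0}
    - {"twist":[0,-40,0],"dp":[0,0,0],"hand":0}
    - {"twist":[0,-40,0],"dp":[0,0,0],"hand":0}
    - {"twist":[0,-40,0],"dp":[0,0,0],"hand":0}

```text
clock: 41.68
ee_pos: [0.4934, 0.0967, 0.1139]
eef_rot: [0.998, -0.061, 0.0, 0.0]
force: [-1.2, 0.2, -2.8]
grip_width: 0.0436
gripper_force: 40.0
```

```bash
python3 tq.py
```

```text
Ttool/F mean [ 3.400e-02  2.430e-02 -1.500e-03 -2.770e-02 -1.075e-01 -3.244e+00] sd [0.021 0.032 0.035 0.582 0.52  0.451] 42.5333 0.04364954174690034 39.998270105570555 [0.4947 0.0964 0.1144]
```

carry_out:
  rows:
    - {"twist":[0,0,-2],"dp":[-1.3,-2.6,0],"hand":0}
    - {"twist":[0,0,-4],"dp":[-3,-6,0],"hand":0}
    - {"twist":[0,0,-7],"dp":[-4.7,-9.5,0],"hand":0}
    - {"twist":[0,0,-7],"dp":[-6.4,-13,0],"hand":0}
    - {"twist":[0,0,-7],"dp":[-8,-16.2,0],"hand":0}
    - {"twist":[0,0,-7],"dp":[-8.9,-17.9,0],"hand":0}
    - {"twist":[0,0,-7],"dp":[-8.9,-17.9,0],"hand":0}
    - {"twist":[0,0,-7],"dp":[-8.9,-17.9,0],"hand":0}

```text
clock: 43.2
ee_pos: [0.4278, 0.2856, 0.1144]
eef_rot: [1.0, 0.001, 0.0, 0.0]
force: [0.5, 0.3, -3.1]
grip_width: 0.0439
gripper_force: 40.0
```

carry_out:
  rows:
    - {"twist":[0,0,0],"dp":[0,0,3],"hand":0}
    - {"twist":[0,0,0],"dp":[0,0,6],"hand":0}
    - {"twist":[0,0,0],"dp":[0,0,8],"hand":0}
    - {"twist":[0,0,0],"dp":[0,0,9.2],"hand":0}
    - {"twist":[0,0,0],"dp":[0,0,9.5],"hand":0}
    - {"twist":[0,0,0],"dp":[0,0,9.65],"hand":0}
    - {"twist":[0,0,0],"dp":[0,0,9.65],"hand":0}
    - {"twist":[0,0,0],"dp":[0,0,9.65],"hand":57}
    - {"twist":[0,0,0],"dp":[0,0,9.65],"hand":57}
    - {"twist":[0,0,0],"dp":[0,0,9.65],"hand":57}

```text
clock: 44.03
ee_pos: [0.4297, 0.2855, 0.0196]
eef_rot: [1.0, -0.0, 0.002, -0.001]
force: [-0.6, -0.3, 0.3]
grip_width: 0.0535
gripper_force: 0.0
```

carry_out:
  rows:
    - {"twist":[0,0,0],"dp":[0,0,-1],"hand":57}
    - {"twist":[0,0,0],"dp":[0,0,-4],"hand":57}
    - {"twist":[0,0,0],"dp":[0,0,-8],"hand":60}
    - {"twist":[0,0,0],"dp":[0,0,-12],"hand":100}
    - {"twist":[0,0,0],"dp":[0,0,-16],"hand":100}
    - {"twist":[0,0,0],"dp":[0,0,-19.5],"hand":100}

```text
clock: 44.53
ee_pos: [0.4286, 0.2852, 0.2173]
eef_rot: [1.0, -0.0, 0.002, -0.001]
force: [0.5, -0.3, 0.4]
grip_width: 0.0729
gripper_force: 0.0
```

carry_out:
  rows:
    - {"twist":[0,0,0],"dp":[0,35,0],"hand":100}
    - {"twist":[0,0,0],"dp":[0,35,0],"hand":100}
    - {"twist":[0,0,0],"dp":[0,35,0],"hand":100}
    - {"twist":[0,0,0],"dp":[0,35,0],"hand":100}
    - {"twist":[0,0,0],"dp":[0,35,0],"hand":100}
    - {"twist":[0,0,0],"dp":[0,35,0],"hand":100}
    - {"twist":[0,0,0],"dp":[0,35,0],"hand":100}
    - {"twist":[0,0,0],"dp":[0,35,0],"hand":100}
    - {"twist":[0,0,0],"dp":[0,35,0],"hand":100}

```text
clock: 45.28
ee_pos: [0.428, -0.069, 0.2146]
eef_rot: [1.0, -0.002, 0.001, 0.001]
force: [-0.1, 1.1, 0.7]
grip_width: 0.0939
gripper_force: 0.0
```

carry_out:
  rows:
    - {"twist":[0,0,0],"dp":[-2.5,26.5,0],"hand":100}
    - {"twist":[0,0,0],"dp":[-2.5,26.5,0],"hand":100}
    - {"twist":[0,0,0],"dp":[-2.5,26.5,0],"hand":100}
    - {"twist":[0,0,0],"dp":[-2.5,26.5,0],"hand":100}
    - {"twist":[0,0,0],"dp":[-2.5,26.5,0],"hand":100}
    - {"twist":[0,0,0],"dp":[-2.5,26.5,0],"hand":100}
    - {"twist":[0,0,0],"dp":[-2.5,26.5,0],"hand":100}
    - {"twist":[0,0,0],"dp":[-2.5,26.5,0],"hand":100}
    - {"twist":[0,0,0],"dp":[-2.5,26.5,0],"hand":100}

```text
clock: 46.03
ee_pos: [0.4028, -0.33, 0.2135]
eef_rot: [1.0, -0.001, 0.0, -0.0]
force: [0.3, 1.1, 0.3]
grip_width: 0.0941
gripper_force: 0.0
```

```bash
python3 look.py .04; ls -t pics|head -1; python3 - <<'E'
from h import *
p=env.grab_frame('top')
cv2.imwrite('pics/t3.png',cv2.resize(p['image'][120:300,140:540,::-1],None,fx=2,fy=2,interpolation=cv2.INTER_CUBIC))
E
```

```text
t 46.0333 p [ 0.4028 -0.33    0.2135] yaw axes x [ 1.    -0.002  0.   ] z [ 0.  0. -1.] F [0.33 1.05 0.32] T [ 0.018  0.067 -0.003] w 0.09409600405656238 0.0 q [-0.9  -0.06  1.89  0.    1.32  0.67]
b 0.8 [161. 324.] [ 0.4298 -0.3299  0.0565]
  o b 0.74 [301.8, 102.0, 45.1, 115.7] [ 431.  -329.6  120.1   44.1    0.2]
  o b 0.63 [206.2, 0.0, 147.6, 64.1] [ 557.4 -287.7  142.9   56.5   89.4]
  o d 0.62 [203.2, 0.2, 151.6, 57.1] [ 559.7 -287.2  141.6   51.9   89.4]
  o d 0.47 [303.5, 103.0, 44.0, 114.6] [ 430.  -329.5  120.6   44.8    0.8]
  o d 0.46 [272.4, 6.9, 14.5, 31.7] [ 562.7 -286.    15.1   26.8   75.3]
f 0.82 [164. 388.] [ 0.4264 -0.4005  0.0565]
  o f 0.81 [366.6, 101.7, 49.7, 108.9] [ 434.3 -398.1   48.4  115.5   89.8]
w46.0.png
```

View pics/t3.png

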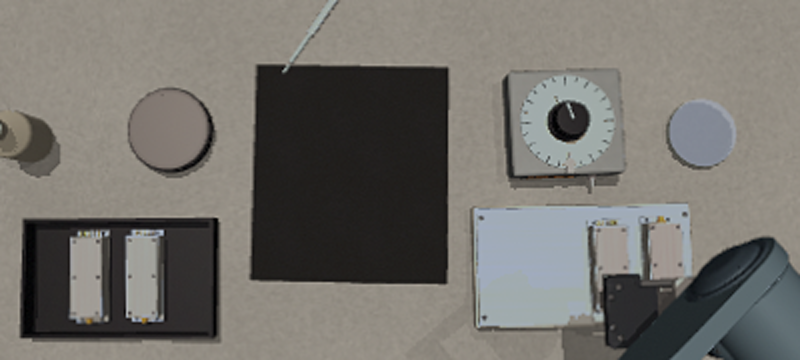

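carry_out:
  rows:
    - {"twist":[0,0,0],"dp":[2.75,0,2],"hand":60}
    - {"twist":[0,0,0],"dp":[2.75,0,5],"hand":60}
    - {"twist":[0,0,0],"dp":[2.75,0,8],"hand":60}
    - {"twist":[0,0,0],"dp":[2.75,0,11],"hand":60}
    - {"twist":[0,0,0],"dp":[2.75,0,14],"hand":60}
    - {"twist":[0,0,0],"dp":[2.75,0,15.5],"hand":60}
    - {"twist":[0,0,0],"dp":[2.75,0,16],"hand":60}
    - {"twist":[0,0,0],"dp":[2.75,0,16],"hand":60}
    - {"twist":[0,0,0],"dp":[2.75,0,16],"hand":0}
    - {"twist":[0,0,0],"dp":[2.75,0,16],"hand":0}
  squeeze: 40

```text
clock: 47.37
ee_pos: [0.4314, -0.331, 0.0547]
eef_rot: [1.0, -0.0, 0.001, 0.001]
force: [-0.1, -0.2, -0.5]
grip_width: 0.0463
gripper_force: 0.2
```

carry_out:
  rows:
    - {"twist":[0,0,0],"dp":[0,0,0],"hand":0}
    - {"twist":[0,0,0],"dp":[0,0,0],"hand":0}
    - {"twist":[0,0,0],"dp":[0,0,0],"hand":0}
    - {"twist":[0,0,0],"dp":[0,0,0],"hand":0}
    - {"twist":[0,0,0],"dp":[0,0,-1],"hand":0}
    - {"twist":[0,0,0],"dp":[0,0,-3],"hand":0}
    - {"twist":[0,0,0],"dp":[0,0,-6],"hand":0}
    - {"twist":[0,0,0],"dp":[0,0,-8],"hand":0}
    - {"twist":[0,0,0],"dp":[0,0,-8],"hand":0}
    - {"twist":[0,0,0],"dp":[0,0,-8],"hand":0}

```text
clock: 48.2
ee_pos: [0.4306, -0.3304, 0.1336]
eef_rot: [1.0, -0.0, 0.001, 0.001]
force: [0.3, 0.4, -4.3]
grip_width: 0.0435
gripper_force: 40.0
```

carry_out:
  rows:
    - {"twist":[0,5,0],"dp":[0,0,0],"hand":0}
    - {"twist":[0,12,0],"dp":[0,0,0],"hand":0}
    - {"twist":[0,19,0],"dp":[0,0,0],"hand":0}
    - {"twist":[0,26,0],"dp":[0,0,0],"hand":0}
    - {"twist":[0,32,0],"dp":[0,0,0],"hand":0}
    - {"twist":[0,37,0],"dp":[0,0,0],"hand":0}
    - {"twist":[0,37,0],"dp":[0,0,0],"hand":0}
    - {"twist":[0,37,0],"dp":[0,0,0],"hand":0}
    - {"twist":[0,37,0],"dp":[0,0,0],"hand":0}
    - {"twist":[0,37,0],"dp":[0,0,0],"hand":0}

```text
clock: 49.03
ee_pos: [0.431, -0.3302, 0.1332]
eef_rot: [0.949, 0.0, 0.317, 0.0]
force: [0.1, -0.6, -2.9]
grip_width: 0.0437
gripper_force: 40.0
```

carry_out:
  rows:
    - {"twist":[0,0,0],"dp":[0,0,0],"hand":0}
    - {"twist":[0,0,0],"dp":[0,0,0],"hand":0}
    - {"twist":[0,0,0],"dp":[0,0,0],"hand":0}
    - {"twist":[0,-7,0],"dp":[0,0,0],"hand":0}
    - {"twist":[0,-14,0],"dp":[0,0,0],"hand":0}
    - {"twist":[0,-21,0],"dp":[0,0,0],"hand":0}
    - {"twist":[0,-28,0],"dp":[0,0,0],"hand":0}
    - {"twist":[0,-34,0],"dp":[0,0,0],"hand":0}
    - {"twist":[0,-37,0],"dp":[0,0,0],"hand":0}
    - {"twist":[0,-37,0],"dp":[0,0,0],"hand":0}

```text
clock: 49.87
ee_pos: [0.4328, -0.3299, 0.1334]
eef_rot: [1.0, 0.001, 0.0, 0.0]
force: [1.3, 0.0, -3.4]
grip_width: 0.0435
gripper_force: 40.0
```

```bash
sed -i 's/range(18)/range(15)/;s/i<17/i<14/' tq.py; python3 tq.py
```

```text
Ttool/F mean [ 3.530e-02  2.800e-03 -2.800e-03  1.545e-01 -1.014e-01 -3.550e+00] sd [0.036 0.029 0.025 0.623 0.37  0.547] 50.5667 0.04351805695535202 39.99791979789734 [ 0.4303 -0.3301  0.133 ]
```

carry_out:
  rows:
    - {"twist":[0,-5,0],"dp":[0,0,0],"hand":0}
    - {"twist":[0,-12,0],"dp":[0,0,0],"hand":0}
    - {"twist":[0,-19,0],"dp":[0,0,0],"hand":0}
    - {"twist":[0,-26,0],"dp":[0,0,0],"hand":0}
    - {"twist":[0,-32,0],"dp":[0,0,0],"hand":0}
    - {"twist":[0,-37,0],"dp":[0,0,0],"hand":0}
    - {"twist":[0,-37,0],"dp":[0,0,0],"hand":0}
    - {"twist":[0,-37,0],"dp":[0,0,0],"hand":0}
    - {"twist":[0,-37,0],"dp":[0,0,0],"hand":0}
    - {"twist":[0,-37,0],"dp":[0,0,0],"hand":0}

```text
clock: 51.4
ee_pos: [0.4302, -0.3305, 0.1338]
eef_rot: [0.949, -0.001, -0.316, 0.0]
force: [-0.2, -0.2, -2.6]
grip_width: 0.0437
gripper_force: 40.0
```

carry_out:
  rows:
    - {"twist":[0,0,0],"dp":[0,0,0],"hand":0}
    - {"twist":[0,0,0],"dp":[0,0,0],"hand":0}
    - {"twist":[0,0,0],"dp":[0,0,0],"hand":0}
    - {"twist":[0,7,0],"dp":[0,0,0],"hand":0}
    - {"twist":[0,14,0],"dp":[0,0,0],"hand":0}
    - {"twist":[0,21,0],"dp":[0,0,0],"hand":0}
    - {"twist":[0,28,0],"dp":[0,0,0],"hand":0}
    - {"twist":[0,34,0],"dp":[0,0,0],"hand":0}
    - {"twist":[0,37,0],"dp":[0,0,0],"hand":0}
    - {"twist":[0,37,0],"dp":[0,0,0],"hand":0}

```text
clock: 52.23
ee_pos: [0.4283, -0.3299, 0.1333]
eef_rot: [1.0, -0.001, -0.0, -0.0]
force: [0.5, -0.6, -3.6]
grip_width: 0.0437
gripper_force: 40.0
```

```bash
python3 tq.py
```

```text
Ttool/F mean [ 0.0221  0.0152 -0.0041 -0.1987 -0.1353 -3.385 ] sd [0.028 0.031 0.029 0.455 0.506 0.331] 52.9333 0.043510603806518354 39.99784469604492 [ 0.4304 -0.33    0.1329]
```

carry_out:
  rows:
    - {"twist":[0,0,0],"dp":[0,0,3],"hand":0}
    - {"twist":[0,0,0],"dp":[0,0,6],"hand":0}
    - {"twist":[0,0,0],"dp":[0,0,7.3],"hand":0}
    - {"twist":[0,0,0],"dp":[0,0,7.8],"hand":0}
    - {"twist":[0,0,0],"dp":[0,0,8],"hand":0}
    - {"twist":[0,0,0],"dp":[0,0,8],"hand":0}
    - {"twist":[0,0,0],"dp":[0,0,8],"hand":0}
    - {"twist":[0,0,0],"dp":[0,0,8],"hand":57}
    - {"twist":[0,0,0],"dp":[0,0,8],"hand":57}
    - {"twist":[0,0,0],"dp":[0,0,8],"hand":57}

```text
clock: 53.77
ee_pos: [0.431, -0.3308, 0.0538]
eef_rot: [1.0, -0.0, 0.001, 0.001]
force: [-0.3, 0.3, 0.5]
grip_width: 0.0534
gripper_force: 0.0
```

carry_out:
  rows:
    - {"twist":[0,0,0],"dp":[0,0,-1],"hand":57}
    - {"twist":[0,0,0],"dp":[0,0,-4],"hand":57}
    - {"twist":[0,0,0],"dp":[0,0,-7],"hand":57}
    - {"twist":[0,0,0],"dp":[0,0,-8],"hand":57}
    - {"twist":[0,0,0],"dp":[0,3,-8],"hand":60}
    - {"twist":[0,0,0],"dp":[0,6,-8],"hand":60}
    - {"twist":[0,0,0],"dp":[0,6.8,-8],"hand":60}
    - {"twist":[0,0,0],"dp":[0,6.8,-8],"hand":60}
    - {"twist":[0,0,0],"dp":[0,6.8,-8],"hand":60}

```text
clock: 54.52
ee_pos: [0.43, -0.3975, 0.1324]
eef_rot: [1.0, -0.001, -0.0, -0.001]
force: [-0.8, 0.6, 0.2]
grip_width: 0.0565
gripper_force: 0.0
```

carry_out:
  rows:
    - {"twist":[0,0,0],"dp":[0,0,2],"hand":60}
    - {"twist":[0,0,0],"dp":[0,0,5],"hand":60}
    - {"twist":[0,0,0],"dp":[0,0,7],"hand":60}
    - {"twist":[0,0,0],"dp":[0,0,8],"hand":60}
    - {"twist":[0,0,0],"dp":[0,0,8],"hand":60}
    - {"twist":[0,0,0],"dp":[0,0,8],"hand":0}
    - {"twist":[0,0,0],"dp":[0,0,8],"hand":0}
    - {"twist":[0,0,0],"dp":[0,0,8],"hand":0}
    - {"twist":[0,0,0],"dp":[0,0,8],"hand":0}
    - {"twist":[0,0,0],"dp":[0,0,8],"hand":0}

```text
clock: 55.35
ee_pos: [0.4312, -0.3989, 0.0546]
eef_rot: [1.0, -0.0, 0.001, 0.001]
force: [1.0, 0.0, 5.0]
grip_width: 0.0435
gripper_force: 40.0
```

carry_out:
  rows:
    - {"twist":[0,0,0],"dp":[0,0,0],"hand":0}
    - {"twist":[0,0,0],"dp":[0,0,-1],"hand":0}
    - {"twist":[0,0,0],"dp":[0,0,-3],"hand":0}
    - {"twist":[0,0,0],"dp":[0,0,-6],"hand":0}
    - {"twist":[0,0,0],"dp":[0,0,-8],"hand":0}
    - {"twist":[0,0,0],"dp":[0,0,-8],"hand":0}
    - {"twist":[0,0,0],"dp":[0,0,-8],"hand":0}

```text
clock: 55.93
ee_pos: [0.4304, -0.3982, 0.1334]
eef_rot: [1.0, -0.0, 0.0, 0.001]
force: [-0.8, 0.1, -5.3]
grip_width: 0.0439
gripper_force: 40.0
```

carry_out:
  rows:
    - {"twist":[0,5,0],"dp":[0,0,0],"hand":0}
    - {"twist":[0,12,0],"dp":[0,0,0],"hand":0}
    - {"twist":[0,19,0],"dp":[0,0,0],"hand":0}
    - {"twist":[0,26,0],"dp":[0,0,0],"hand":0}
    - {"twist":[0,32,0],"dp":[0,0,0],"hand":0}
    - {"twist":[0,37,0],"dp":[0,0,0],"hand":0}
    - {"twist":[0,37,0],"dp":[0,0,0],"hand":0}
    - {"twist":[0,37,0],"dp":[0,0,0],"hand":0}
    - {"twist":[0,37,0],"dp":[0,0,0],"hand":0}
    - {"twist":[0,37,0],"dp":[0,0,0],"hand":0}

```text
clock: 56.77
ee_pos: [0.431, -0.3981, 0.1331]
eef_rot: [0.949, 0.0, 0.317, 0.0]
force: [1.0, 0.5, -3.2]
grip_width: 0.0435
gripper_force: 40.0
```

carry_out:
  rows:
    - {"twist":[0,0,0],"dp":[0,0,0],"hand":0}
    - {"twist":[0,0,0],"dp":[0,0,0],"hand":0}
    - {"twist":[0,0,0],"dp":[0,0,0],"hand":0}
    - {"twist":[0,-7,0],"dp":[0,0,0],"hand":0}
    - {"twist":[0,-14,0],"dp":[0,0,0],"hand":0}
    - {"twist":[0,-21,0],"dp":[0,0,0],"hand":0}
    - {"twist":[0,-28,0],"dp":[0,0,0],"hand":0}
    - {"twist":[0,-34,0],"dp":[0,0,0],"hand":0}
    - {"twist":[0,-37,0],"dp":[0,0,0],"hand":0}
    - {"twist":[0,-37,0],"dp":[0,0,0],"hand":0}

```text
clock: 57.6
ee_pos: [0.4328, -0.3978, 0.1335]
eef_rot: [1.0, 0.001, 0.0, 0.0]
force: [0.6, 0.1, -2.8]
grip_width: 0.0435
gripper_force: 40.0
```

```bash
python3 tq.py
```

```text
Ttool/F mean [ 0.0216 -0.03   -0.0108  0.0185 -0.1237 -3.4185] sd [0.023 0.034 0.031 0.401 0.525 0.652] 58.3 0.04348749312069377 39.99902665615082 [ 0.4303 -0.3981  0.133 ]
```

carry_out:
  rows:
    - {"twist":[0,-5,0],"dp":[0,0,0],"hand":0}
    - {"twist":[0,-12,0],"dp":[0,0,0],"hand":0}
    - {"twist":[0,-19,0],"dp":[0,0,0],"hand":0}
    - {"twist":[0,-26,0],"dp":[0,0,0],"hand":0}
    - {"twist":[0,-32,0],"dp":[0,0,0],"hand":0}
    - {"twist":[0,-37,0],"dp":[0,0,0],"hand":0}
    - {"twist":[0,-37,0],"dp":[0,0,0],"hand":0}
    - {"twist":[0,-37,0],"dp":[0,0,0],"hand":0}
    - {"twist":[0,-37,0],"dp":[0,0,0],"hand":0}
    - {"twist":[0,-37,0],"dp":[0,0,0],"hand":0}

```text
clock: 59.13
ee_pos: [0.4301, -0.3985, 0.1339]
eef_rot: [0.949, -0.001, -0.316, 0.0]
force: [-0.2, -0.3, -3.6]
grip_width: 0.0434
gripper_force: 40.0
```

carry_out:
  rows:
    - {"twist":[0,0,0],"dp":[0,0,0],"hand":0}
    - {"twist":[0,0,0],"dp":[0,0,0],"hand":0}
    - {"twist":[0,0,0],"dp":[0,0,0],"hand":0}
    - {"twist":[0,7,0],"dp":[0,0,0],"hand":0}
    - {"twist":[0,14,0],"dp":[0,0,0],"hand":0}
    - {"twist":[0,21,0],"dp":[0,0,0],"hand":0}
    - {"twist":[0,28,0],"dp":[0,0,0],"hand":0}
    - {"twist":[0,34,0],"dp":[0,0,0],"hand":0}
    - {"twist":[0,37,0],"dp":[0,0,0],"hand":0}
    - {"twist":[0,37,0],"dp":[0,0,0],"hand":0}

```text
clock: 59.97
ee_pos: [0.4281, -0.3981, 0.1335]
eef_rot: [1.0, -0.001, -0.0, 0.0]
force: [0.1, -0.9, -3.7]
grip_width: 0.0439
gripper_force: 40.0
```

```bash
python3 tq.py
```

```text
Ttool/F mean [ 3.4100e-02 -1.9600e-02  4.0000e-04 -5.6700e-02  2.8500e-02 -3.2732e+00] sd [0.023 0.03  0.026 0.576 0.39  0.513] 60.6667 0.04371484027293866 39.99892473220825 [ 0.4304 -0.398   0.1329]
```

carry_out:
  rows:
    - {"twist":[0,0,0],"dp":[0,0,3],"hand":0}
    - {"twist":[0,0,0],"dp":[0,0,6],"hand":0}
    - {"twist":[0,0,0],"dp":[0,0,7.3],"hand":0}
    - {"twist":[0,0,0],"dp":[0,0,7.8],"hand":0}
    - {"twist":[0,0,0],"dp":[0,0,8],"hand":0}
    - {"twist":[0,0,0],"dp":[0,0,8],"hand":0}
    - {"twist":[0,0,0],"dp":[0,0,8],"hand":0}
    - {"twist":[0,0,0],"dp":[0,0,8],"hand":57}
    - {"twist":[0,0,0],"dp":[0,0,8],"hand":57}
    - {"twist":[0,0,0],"dp":[0,0,8],"hand":57}

```text
clock: 61.5
ee_pos: [0.4308, -0.3988, 0.0535]
eef_rot: [1.0, -0.0, 0.001, 0.001]
force: [0.4, -0.5, 0.0]
grip_width: 0.0535
gripper_force: 0.0
```

carry_out:
  rows:
    - {"twist":[0,0,0],"dp":[0,0,-1],"hand":57}
    - {"twist":[0,0,0],"dp":[0,0,-4],"hand":57}
    - {"twist":[0,0,0],"dp":[0,0,-8],"hand":57}
    - {"twist":[0,0,0],"dp":[0,0,-12],"hand":57}
    - {"twist":[0,0,0],"dp":[0,0,-16],"hand":70}
    - {"twist":[0,0,0],"dp":[3,-2,-16],"hand":100}
    - {"twist":[0,0,0],"dp":[6,-4,-16],"hand":100}
    - {"twist":[0,0,0],"dp":[9,-6,-16],"hand":100}
    - {"twist":[0,0,0],"dp":[12,-8,-16],"hand":100}
    - {"twist":[0,0,0],"dp":[16,-10.8,-16],"hand":100}

```text
clock: 62.33
ee_pos: [0.5857, -0.2939, 0.2142]
eef_rot: [1.0, -0.001, 0.001, 0.001]
force: [0.8, -1.1, 0.2]
grip_width: 0.0903
gripper_force: 0.0
```

carry_out:
  rows:
    - {"twist":[0,0,0],"dp":[0,0,0],"hand":100}
    - {"twist":[0,0,0],"dp":[0,0,0],"hand":100}
    - {"twist":[0,0,0],"dp":[0,0,0],"hand":100}
    - {"twist":[0,0,0],"dp":[0,0,0],"hand":100}

```text
clock: 62.67
ee_pos: [0.5839, -0.2951, 0.2133]
eef_rot: [1.0, -0.001, 0.0, 0.0]
force: [0.3, -0.8, 0.0]
grip_width: 0.0943
gripper_force: 0.0
```

```bash
cat > dial.py <<'E'
from h import *
np.set_printoptions(suppress=True,precision=4)
s=st(); p=env.grab_frame('wrist')
for l,z in(('dial_grip',.080),('dial_pointer',.064),('set_mark',.064)):
    for d in env.pinpoint(p,l)[:3]: print(l,round(d['score'],2),np.round(d['position'],1),at(p,d['position'],z))
n=f"d{s['clock']:.1f}.png"; print(n)
c=proj(p,[.62,-.287,.08]).astype(int); r0=max(0,c[0]-90);c0=max(0,min(c[1]-120,400))
print(r0,c0); cv2.imwrite('pics/'+n,cv2.resize(p['image'][r0:r0+180,c0:c0+240,::-1],None,fx=3,fy=3,interpolation=cv2.INTER_CUBIC))
E
python3 dial.py; ln -sf $(ls -t pics/d*.png|head -1|xargs basename) pics/dnow.png
```

```text
t 62.6667 p [ 0.5839 -0.2951  0.2133] yaw axes x [ 1.    -0.002  0.   ] z [ 0. -0. -1.] F [ 0.28 -0.8   0.04] T [-0.006 -0.008 -0.005] w 0.0943196770288473 0.0 q [-0.64  0.25  1.55 -0.    1.34  0.93]
dial_grip 0.67 [155.6 311.1] [ 0.6201 -0.2818  0.08  ]
dial_pointer 0.86 [117.5 303.6] [ 0.6577 -0.2738  0.064 ]
set_mark 0.77 [185.4 316.8] [ 0.5854 -0.2868  0.064 ]
d62.7.png
65 196
```

View pics/dnow.png

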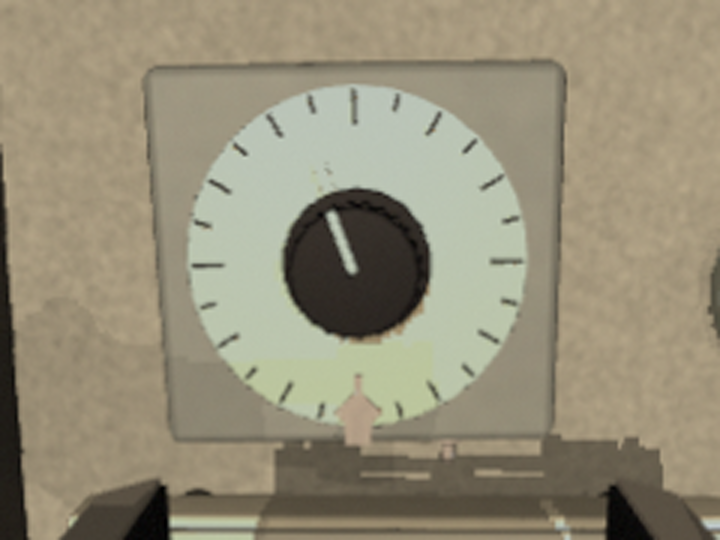

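```bash
python3 - <<'E'
from h import *
p=env.grab_frame('wrist')
f=lambda x,y,z: at(p,(65+(y+.5)/3-.5,196+(x+.5)/3-.5),z)[:2]
pts=[f(189,263,.0565),f(526,261,.0565),f(354,84,.0565),f(360,427,.0565)]
c=np.array([(pts[0][0]+pts[1][0])/2,(pts[0][1]+pts[1][1])/2]);c2=(np.array(pts[2])+pts[3])/2
print('scale',pts,c,c2)
cen=np.array([c2[0],c[1]]); 
print('knob top',f(356,263,.0885), 'div top/bottom',f(354,90,.0565)-cen,f(354,122,.0565)-cen,'L',f(195,265,.0565)-cen,'R',f(520,262,.0565)-cen)
for n,a in(('rider',f(358,376,.06)-cen),('nib',f(323,166,.06)-cen),('nib2',f(328,188,.06)-cen),('line',f(331,212,.0885)-f(352,271,.0885)),('net ptr',at(p,(117.5,303.6),.06)[:2]-cen),('net mark',at(p,(185.4,316.8),.06)[:2]-cen)):
    print(n,a*1000,np.hypot(*a)*1000,np.degrees(np.arctan2(a[1],a[0])))
E
```

```text
scale [array([ 0.62099641, -0.22338933]), array([ 0.62133921, -0.34624737]), array([ 0.68288388, -0.28431163]), array([ 0.55834367, -0.28513206])] [ 0.62116781 -0.28481835] [ 0.62061377 -0.28472184]
knob top [ 0.62441262 -0.28543326] div top/bottom [0.06027161 0.00052895] [0.04952036 0.00064935] L [-0.00035765  0.05927232] R [ 0.00036344 -0.05925115]
rider [-41.37628129   0.10765237] 41.37642133670095 179.85092878413147
nib [34.55042512 11.58017159] 36.439432622078776 18.529465775555046
nib2 [26.9790332   9.96327846] 28.75995740878149 20.269041417998608
line [19.14479275  6.57201871] 20.241406065578275 18.94630570636017
net ptr [37.10940653 11.2496028 ] 38.777075908679784 16.86451899912247
net mark [-36.12080948  -1.95111442] 36.17346713707594 -176.90809572103558
```

carry_out:
  rows:
    - {"twist":[0,0,0],"dp":[3.7,-1,0],"hand":90}
    - {"twist":[0,0,0],"dp":[3.7,-1,3],"hand":90}
    - {"twist":[0,0,0],"dp":[3.7,-1,6],"hand":90}
    - {"twist":[0,0,0],"dp":[3.7,-1,9],"hand":90}
    - {"twist":[0,0,0],"dp":[3.7,-1,12],"hand":90}
    - {"twist":[0,0,0],"dp":[3.7,-1,13.4],"hand":90}
    - {"twist":[0,0,0],"dp":[3.7,-1,13.9],"hand":70}
    - {"twist":[0,0,0],"dp":[3.7,-1,13.9],"hand":60}
    - {"twist":[0,0,0],"dp":[3.7,-1,13.9],"hand":0}
    - {"twist":[0,0,0],"dp":[3.7,-1,13.9],"hand":0}
  squeeze: 15

```text
clock: 63.75
ee_pos: [0.623, -0.2853, 0.0766]
eef_rot: [1.0, -0.0, 0.002, 0.001]
force: [0.6, 0.3, -0.2]
grip_width: 0.0615
gripper_force: 0.0
```

carry_out:
  rows:
    - {"twist":[0,0,0],"dp":[0,0,0],"hand":0}
    - {"twist":[0,0,0],"dp":[0,0,0],"hand":0}
    - {"twist":[0,0,0],"dp":[0,0,0],"hand":0}
    - {"twist":[0,0,0],"dp":[0,0,0],"hand":0}

```text
clock: 64.08
ee_pos: [0.6223, -0.284, 0.0754]
eef_rot: [1.0, -0.0, 0.001, -0.0]
force: [-0.5, 2.5, 6.2]
grip_width: 0.0436
gripper_force: 15.0
```

carry_out:
  rows:
    - {"twist":[0,0,-4],"dp":[0,0,0],"hand":0}
    - {"twist":[0,0,-10],"dp":[0,0,0],"hand":0}
    - {"twist":[0,0,-17],"dp":[0,0,0],"hand":0}
    - {"twist":[0,0,-24],"dp":[0,0,0],"hand":0}
    - {"twist":[0,0,-31],"dp":[0,0,0],"hand":0}
    - {"twist":[0,0,-38],"dp":[0,0,0],"hand":0}
    - {"twist":[0,0,-45],"dp":[0,0,0],"hand":0}
    - {"twist":[0,0,-51],"dp":[0,0,0],"hand":0}
    - {"twist":[0,0,-54],"dp":[0,0,0],"hand":0}
    - {"twist":[0,0,-54],"dp":[0,0,0],"hand":0}

```text
clock: 64.92
ee_pos: [0.6221, -0.2838, 0.0754]
eef_rot: [0.891, 0.455, 0.001, -0.0]
force: [-2.0, 3.4, 8.3]
grip_width: 0.0437
gripper_force: 15.0
```

carry_out:
  rows:
    - {"twist":[0,0,-4],"dp":[0,0,0],"hand":0}
    - {"twist":[0,0,-10],"dp":[0,0,0],"hand":0}
    - {"twist":[0,0,-17],"dp":[0,0,0],"hand":0}
    - {"twist":[0,0,-24],"dp":[0,0,0],"hand":0}
    - {"twist":[0,0,-31],"dp":[0,0,0],"hand":0}
    - {"twist":[0,0,-38],"dp":[0,0,0],"hand":0}
    - {"twist":[0,0,-45],"dp":[0,0,0],"hand":0}
    - {"twist":[0,0,-51],"dp":[0,0,0],"hand":0}
    - {"twist":[0,0,-54],"dp":[0,0,0],"hand":0}
    - {"twist":[0,0,-54],"dp":[0,0,0],"hand":0}

```text
clock: 65.75
ee_pos: [0.6219, -0.2837, 0.0754]
eef_rot: [0.587, 0.81, 0.0, -0.0]
force: [-2.5, 4.3, 7.5]
grip_width: 0.0435
gripper_force: 15.0
```

carry_out:
  rows:
    - {"twist":[0,0,-4],"dp":[0,0,0],"hand":0}
    - {"twist":[0,0,-10],"dp":[0,0,0],"hand":0}
    - {"twist":[0,0,-17],"dp":[0,0,0],"hand":0}
    - {"twist":[0,0,-24],"dp":[0,0,0],"hand":0}
    - {"twist":[0,0,-31],"dp":[0,0,0],"hand":0}
    - {"twist":[0,0,-38],"dp":[0,0,0],"hand":0}
    - {"twist":[0,0,-45],"dp":[0,0,0],"hand":0}
    - {"twist":[0,0,-50],"dp":[0,0,0],"hand":0}
    - {"twist":[0,0,-53],"dp":[0,0,0],"hand":0}
    - {"twist":[0,0,-53],"dp":[0,0,0],"hand":0}

```text
clock: 66.58
ee_pos: [0.6217, -0.2839, 0.0754]
eef_rot: [0.164, 0.986, 0.0, -0.0]
force: [-2.4, 3.4, 7.5]
grip_width: 0.0435
gripper_force: 15.0
```

carry_out:
  rows:
    - {"twist":[0,0,0],"dp":[0,0,0],"hand":0}
    - {"twist":[0,0,0],"dp":[0,0,0],"hand":0}
    - {"twist":[0,0,0],"dp":[0,0,0],"hand":0}

```text
clock: 66.83
ee_pos: [0.6217, -0.2839, 0.0754]
eef_rot: [0.165, 0.986, 0.0, -0.0]
force: [-3.7, 3.1, 7.5]
grip_width: 0.0437
gripper_force: 15.0
```

```bash
python3 -c "
from h import *
st()"
```

```text
t 66.8333 p [ 0.6217 -0.2839  0.0754] yaw axes x [-0.946  0.326  0.001] z [-0.     0.001 -1.   ] F [-3.72  3.15  7.54] T [0.728 0.429 0.092] w 0.04370847189120967 15.001255720853806 q [-0.59  0.46  1.55  0.    1.13 -1.83]
```

carry_out:
  rows:
    - {"twist":[0,0,0],"dp":[0,0,0],"hand":60}
    - {"twist":[0,0,0],"dp":[0,0,0],"hand":80}
    - {"twist":[0,0,0],"dp":[0,0,0],"hand":90}
    - {"twist":[0,0,0],"dp":[0,0,-2],"hand":90}
    - {"twist":[0,0,0],"dp":[0,0,-6],"hand":90}
    - {"twist":[0,0,0],"dp":[0,0,-10],"hand":90}
    - {"twist":[0,0,0],"dp":[-2,0,-14],"hand":90}
    - {"twist":[0,0,0],"dp":[-3.7,0,-14],"hand":90}
    - {"twist":[0,0,0],"dp":[-3.7,0,-14],"hand":90}
    - {"twist":[0,0,0],"dp":[-3.7,0,-14],"hand":90}

```text
clock: 67.67
ee_pos: [0.6563, -0.2964, 0.2131]
eef_rot: [0.165, 0.986, 0.0, -0.001]
force: [-0.3, 0.8, -1.0]
grip_width: 0.0846
gripper_force: 0.0
```

carry_out:
  rows:
    - {"twist":[0,0,0],"dp":[0,0,0],"hand":90}
    - {"twist":[0,0,0],"dp":[0,0,0],"hand":90}
    - {"twist":[0,0,0],"dp":[0,0,0],"hand":90}

```text
clock: 67.92
ee_pos: [0.6553, -0.2958, 0.2119]
eef_rot: [0.165, 0.986, 0.001, -0.002]
force: [0.0, 0.4, 0.1]
grip_width: 0.0844
gripper_force: 0.0
```

```bash
python3 dial.py; ln -sf $(ls -t pics/d[67]*.png|head -1|xargs basename) pics/dnow2.png
```

```text
t 67.9167 p [ 0.6553 -0.2958  0.2119] yaw axes x [-0.945  0.326  0.003] z [-0.003  0.002 -1.   ] F [0.   0.43 0.07] T [ 0.07  -0.169 -0.057] w 0.08439328660388029 0.0 q [-0.58  0.41  1.36 -0.    1.38 -1.82]
dial_grip 0.86 [156.3 323.7] [ 0.6189 -0.2854  0.08  ]
dial_pointer 0.95 [120.5 314.4] [ 0.5825 -0.283   0.064 ]
set_mark 0.7 [121.1 316.2] [ 0.5837 -0.2815  0.064 ]
d67.9.png
67 202
```

View pics/dnow2.png

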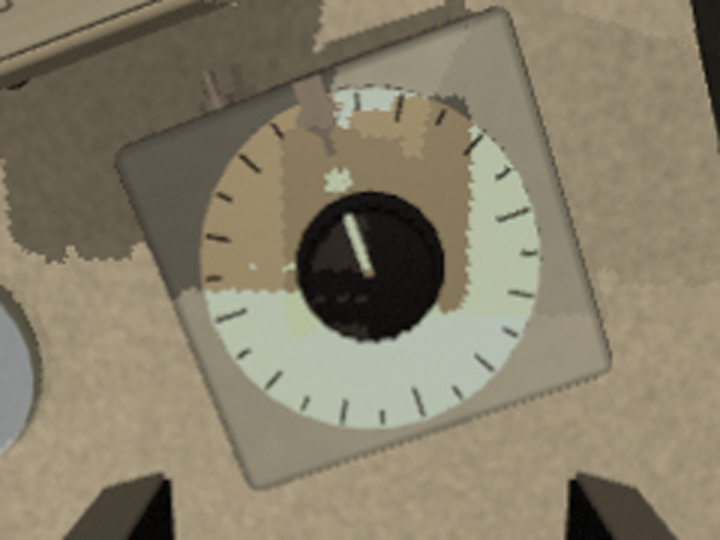

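```bash
python3 - <<'E'
from h import *
p=env.grab_frame('wrist')
f=lambda x,y,z: at(p,(67+(y+.5)/3-.5,202+(x+.5)/3-.5),z)[:2]
L=[f(231,315,.0565),f(513,215,.0565),f(324,107,.0565),f(419,402,.0565)]
cen=(L[0]+L[1])/2
print(cen,(L[2]+L[3])/2)
for n,a in(('rider',f(331,151,.06)-cen),('ridermid',f(313,95,.06)-cen),('nib',f(336,181,.06)-cen),('line',f(348,214,.0885)-f(370,272,.0885)),('div90',L[1]-L[0]),('net ptr',at(p,(120.5,314.4),.06)[:2]-cen),('net mark',at(p,(121.1,316.2),.06)[:2]-cen)):
    print(n,a*1000,np.hypot(*a)*1000,np.degrees(np.arctan2(a[1],a[0])))
i=p['image'][67+35:67+95,202+85:202+150,::-1]
cv2.imwrite('pics/z1.png',cv2.resize(cv2.convertScaleAbs(i,alpha=1.2),None,fx=9,fy=9,interpolation=cv2.INTER_NEAREST))
E
```

```text
[ 0.62235263 -0.28539393] [ 0.62092592 -0.2836081 ]
rider [-42.85975709   0.31372554] 42.86090527905479 179.5806129222904
ridermid [-62.6524754    0.76209983] 62.65711028518881 179.30309297514378
nib [-32.57745689  -1.47982591] 32.61105000343251 -177.39913604285488
line [-20.19287251  -0.59379777] 20.20160131802297 -178.31562821283157
div90 [ -0.88289415 109.40641455] 109.4099769062046 90.46235872425628
net ptr [-38.65034904   1.49998691] 38.679444689598334 177.77751526543634
net mark [-37.44703764   3.08890549] 37.574219418982864 175.2845008023128
```

View pics/z1.png

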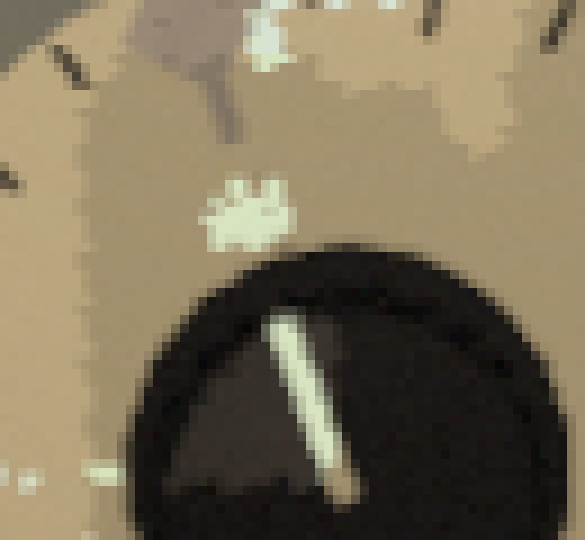

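carry_out:
  rows:
    - {"twist":[0,0,70],"dp":[0,0,0],"hand":90}
    - {"twist":[0,0,70],"dp":[0,0,0],"hand":90}
    - {"twist":[0,0,70],"dp":[0,0,0],"hand":90}
    - {"twist":[0,0,70],"dp":[0,0,0],"hand":90}
    - {"twist":[0,0,70],"dp":[0,0,0],"hand":90}
    - {"twist":[0,0,70],"dp":[0,0,0],"hand":90}
    - {"twist":[0,0,70],"dp":[0,0,0],"hand":90}
    - {"twist":[0,0,70],"dp":[0,0,0],"hand":90}
    - {"twist":[0,0,70],"dp":[0,0,0],"hand":90}
    - {"twist":[0,0,70],"dp":[0,0,0],"hand":90}

```text
clock: 69.0
ee_pos: [0.6565, -0.2963, 0.214]
eef_rot: [0.703, 0.711, 0.0, 0.0]
force: [-0.5, 0.4, 0.5]
grip_width: 0.084
gripper_force: 0.0
```

carry_out:
  rows:
    - {"twist":[0,0,70],"dp":[0,0,0],"hand":90}
    - {"twist":[0,0,70],"dp":[0,0,0],"hand":90}
    - {"twist":[0,0,70],"dp":[0,0,0],"hand":90}
    - {"twist":[0,0,70],"dp":[0,0,0],"hand":90}
    - {"twist":[0,0,70],"dp":[0,0,0],"hand":90}
    - {"twist":[0,0,70],"dp":[0,0,0],"hand":90}
    - {"twist":[0,0,70],"dp":[0,0,0],"hand":90}
    - {"twist":[0,0,70],"dp":[0,0,0],"hand":90}
    - {"twist":[0,0,70],"dp":[0,0,0],"hand":90}
    - {"twist":[0,0,70],"dp":[0,0,0],"hand":90}

```text
clock: 69.83
ee_pos: [0.6565, -0.2964, 0.2139]
eef_rot: [0.984, 0.179, -0.0, 0.0]
force: [0.1, -0.1, -0.2]
grip_width: 0.0847
gripper_force: 0.0
```

carry_out:
  rows:
    - {"twist":[0,0,7],"dp":[0,0,0],"hand":90}
    - {"twist":[0,0,14],"dp":[0,0,0],"hand":90}
    - {"twist":[0,0,21],"dp":[0,0,0],"hand":90}
    - {"twist":[0,0,21],"dp":[0,0,0],"hand":90}

```text
clock: 70.17
ee_pos: [0.6565, -0.2964, 0.214]
eef_rot: [1.0, -0.001, 0.0, 0.0]
force: [-0.7, -0.3, 0.6]
grip_width: 0.0845
gripper_force: 0.0
```

carry_out:
  rows:
    - {"twist":[0,0,0],"dp":[-4,-0.5,0],"hand":90}
    - {"twist":[0,0,0],"dp":[-8,-1.1,1],"hand":90}
    - {"twist":[0,0,0],"dp":[-8.5,-1.1,2.5],"hand":90}
    - {"twist":[0,0,0],"dp":[-8.5,-1.1,2.5],"hand":90}
    - {"twist":[0,0,0],"dp":[-8.5,-1.1,2.5],"hand":90}
    - {"twist":[0,0,0],"dp":[-8.5,-1.1,2.5],"hand":90}

```text
clock: 70.67
ee_pos: [0.5729, -0.286, 0.1904]
eef_rot: [1.0, 0.0, 0.001, 0.001]
force: [0.5, 0.4, -0.2]
grip_width: 0.0845
gripper_force: 0.0
```

```bash
python3 dial.py; ln -sf $(ls -t pics/d[67]*.png|head -1|xargs basename) pics/dnow3.png
```

```text
t 70.6667 p [ 0.5729 -0.286   0.1904] yaw axes x [1.    0.001 0.002] z [ 0.002 -0.001 -1.   ] F [ 0.5   0.44 -0.16] T [-0.006  0.003  0.042] w 0.08445342316167534 0.0 q [-0.64  0.24  1.61  0.    1.29  0.93]
dial_grip 0.88 [147.4 322.4] [ 0.6199 -0.2844  0.08  ]
dial_pointer 0.83 [179.3 325. ] [ 0.5862 -0.2869  0.064 ]
set_mark 0.8 [180.1 325.8] [ 0.5854 -0.2877  0.064 ]
d70.7.png
57 205
```

View pics/dnow3.png

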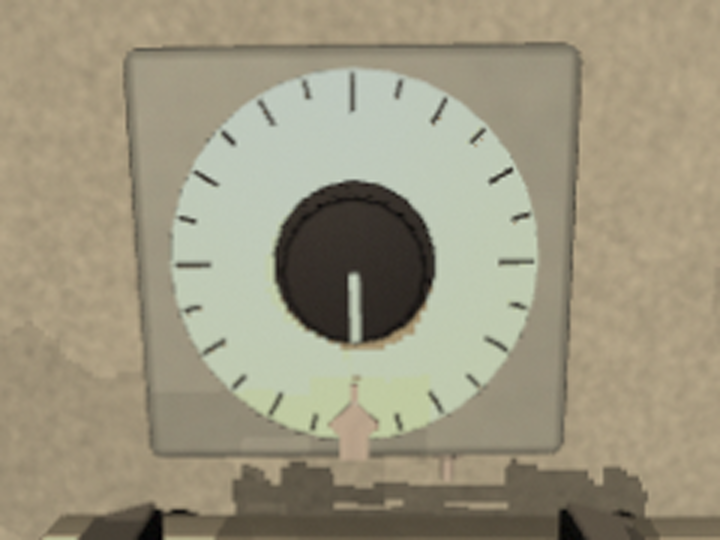

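```bash
python3 - <<'E'
from h import *
p=env.grab_frame('wrist')
f=lambda x,y,z: at(p,(57+(y+.5)/3-.5,205+(x+.5)/3-.5),z)[:2]
g=p['image'].astype(float).sum(2)
xs=[]
for r in range(57+93,57+112):
    w=np.clip(g[r,205+105:205+132]-200,0,None); xs.append((r,205+105+(w*np.arange(27)).sum()/w.sum()))
a=at(p,xs[0],.0885)[:2];b=at(p,xs[-1],.0885)[:2]; print(xs[0],xs[-1],a,b)
L=[f(193,265,.0565),f(517,262,.0565)];cen=(L[0]+L[1])/2;print(cen)
for n,v in(('line',b-a),('rider tip',f(353.5,386,.06)-cen),('rider mid',f(354,445,.06)-cen),('nib',f(355.5,379,.06)-cen)): print(n,v*1000,np.degrees(np.arctan2(v[1],v[0])))
q=env.grab_frame('top'); cv2.imwrite('pics/t4.png',cv2.resize(q['image'][120:300,140:540,::-1],None,fx=2,fy=2,interpolation=cv2.INTER_CUBIC))
E
```

```text
(150, np.float64(322.7281067556297)) (168, np.float64(323.10585305105855)) [ 0.61819462 -0.28453208] [ 0.60169932 -0.28484952]
[ 0.62040699 -0.28463529]
line [-16.49529596  -0.31743363] -178.8975424921957
rider tip [-41.51184674   0.55712155] 179.2310918572903
rider mid [-62.6769818   0.4268841] 179.6097725416193
nib [-39.04942481  -0.13475361] -179.80228178117554
```

View pics/t4.png

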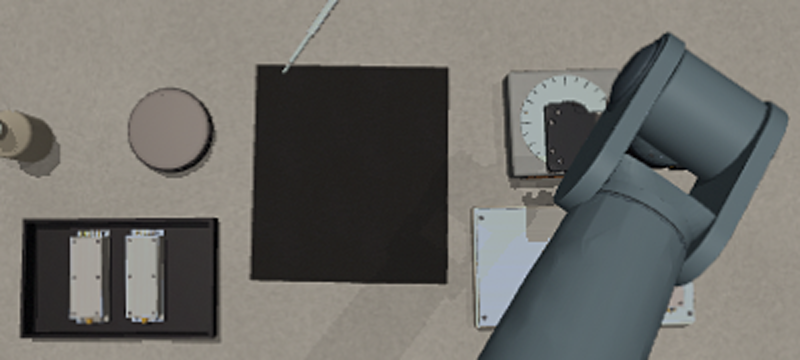

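carry_out:
  rows:
    - {"twist":[0,0,0],"dp":[-1,-3,-3],"hand":90}
    - {"twist":[0,0,0],"dp":[-10,-28,-5],"hand":90}
    - {"twist":[0,0,0],"dp":[-10,-28,-5],"hand":90}
    - {"twist":[0,0,0],"dp":[-10,-28,-5],"hand":90}
    - {"twist":[0,0,0],"dp":[-10,-28,-5],"hand":90}
    - {"twist":[0,0,0],"dp":[-10,-28,-5],"hand":90}
    - {"twist":[0,0,0],"dp":[-10,-28,-5],"hand":90}
    - {"twist":[0,0,0],"dp":[-10,-28,-5],"hand":90}
    - {"twist":[0,0,0],"dp":[-10,-28,-5],"hand":90}
    - {"twist":[0,0,0],"dp":[-10,-28,-5],"hand":90}

```text
clock: 71.8
ee_pos: [0.472, -0.0048, 0.2395]
eef_rot: [1.0, 0.001, 0.001, 0.0]
force: [0.4, -0.6, -0.3]
grip_width: 0.0847
gripper_force: 0.0
```

```bash
python3 - <<'E'
from h import *
q=env.grab_frame('top'); cv2.imwrite('pics/t5.png',cv2.resize(q['image'][140:290,360:520,::-1],None,fx=4,fy=4,interpolation=cv2.INTER_CUBIC))
for n,z in(('dial_pointer',.06),('set_mark',.06)):
    for d in env.pinpoint(q,n)[:2]: print(n,d['score'],d['position'],at(q,d['position'],z))
E
```

```text
dial_pointer 0.76 [197.5, 424.1] [ 0.57598416 -0.2812538   0.06      ]
set_mark 0.53 [193.5, 423.7] [ 0.58651935 -0.28071193  0.06      ]
```

View pics/t5.png

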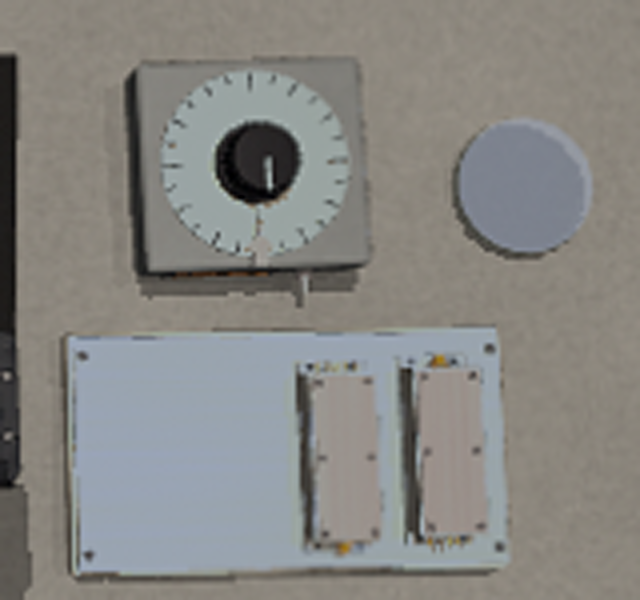

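The two sound modules (b and f) lie flat on the plate at (345,460) and (445,455). The dial's pointer stands at the rider, near (260,225). Everything is in place, so I'm handing in.

```bash
python3 -c "
from rig import env
print(env.close_job())"
```

```text
the job is handed in; nothing more can be done
None
```

I put loose modules d and e in the reject tray and sound modules b and f flat on the hot plate, then set the dial to the rider (by my measurements within about 2 degrees), and the job is handed in.

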